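Flip the checked rack's status flag to green

ROBOT

A 6-joint arm with a two-finger parallel gripper is mounted at the origin on the work surface. World frame = base frame: x ahead of the robot, y to its left, z up, the work surface at z = 0. Lengths are in mm, angles in rad, forces in N, time in s.
With the tool pointing down it reaches from about 275 to 1000 mm from the base axis. Payload 8.4 kg.
Tool frame: the origin (TCP) lies at the very end of the fingers, on their centre line; the grasp point (between the pads) lies 19 mm behind it (r.pinch_z is the distance from the TCP to the grasp point, in mm); z points along the fingers, y is the direction in which the jaws open and shut (so a half turn about z gives the same grasp; the last joint's range is limited). The gripper opens to 85 mm and grips with 20 to 120 N. Pads are 22 mm wide; open, the fingers measure 114 mm over their backs; the gripper's body (76 mm by 85 mm) begins 54 mm behind the grasp point. The pads swing forward as they close: fully open they stand 13 mm farther back than shut.
Start: joints at [-1.27, 0.353, 1.633, -0, 1.155, -0.002], TCP at [186.37, -596.569, 231.281] pointing down, gripper open.
Joint ranges: [-2.63, 2.63], [-0.92, 2.1], [0.06, 2.66], [-1.3, 4.44], [0, 2.69], [-3.02, 3.02]. Speed limits (rad/s): [2.22, 2.22, 2.79, 3.14, 3.14, 3.14].

INTERFACE

Orientations are given as [roll, pitch, yaw] about the fixed x, y, z axes, in that order (R = Rz(yaw) Ry(pitch) Rx(roll)).
In Python, from rig import r, optics gives the robot as it stands.
- The arm moves only by the shell command python3 -m creep 'ROWS' [FORCE]. ROWS is JSON, a list of rows, each an object with "dp": the shift along the tool's x, y, z in mm, a list of three; "angular": the turn, a rotation vector about the tool's x, y, z in rad, a list of three; "fingers": the finger opening in mm, from 0 to 85.4. In form: [{"dp": [dx, dy, dz], "angular": [wx, wy, wz], "fingers": fingers}, ...]. A call has 1 to 5 rows; each row is the pose to reach, as a shift and turn from the pose commanded when the call began, along the tool's axes at that moment; what a row does not reach only later rows make up. A row lasts 1/12 s, in which the tool goes at most 41.7 mm and 7.16 degrees, less where a joint would pass 70% of its speed; a pose out of reach is approached as far as the arm can. A call with a gripper value outside its range is refused whole. The fingers move at their own pace and stop on an object; FORCE is the grip in N (left out, the last holds). Time passes only in rows, so rows that repeat a pose let the fingers close. It gives the time, the measured TCP pose, the force and the opening at its end, in the units of the state.
- r.sense(): the state, without advancing time (a new reading comes with each control period).
- optics.grab_frame(name): name is "side" or "top"; returns the picture (400x640x3 uint8, blue, green, red); there is no depth.
- optics.camera_params(name): a dict with "fx", "fy", "cx", "cy" (pixels), "eye" and "rotation" of the camera in the world. Camera axes: x right, y up, looking along -z (the intrinsics and any distortion apply to the point x, -y, -z); pixel columns grow to the right and rows downward; lengths in mm; the calibration is good to about 2 mm. A picture is of the moment at which its call begins. camera_params takes no time and is no camera call.
- r.sign_off(): hands the job in, once; it reports no verdict.
The state is a dict: "clock": time; "qpos": joint angles; "qvel": joint speeds; "joint_efforts": joint torques, N m; "eef_pos": TCP position; "tcp_rot": TCP orientation; "contact_force": force on the tool from outside, world axes, zero at the start; "wrist_torque": the same for the moment, N m; "opening": opening from 0.0 (shut) to 1.0 (fully open).
Only numpy, scipy, OpenCV 4.12 (cv2) and the standard library are available. Lean on these libraries where they do the work, as an engineer would, in place of code of your own. Each camera call takes 0.05 s, during which the arm holds its last target.

TASK

The tubes in the blue rack have all been checked, so mark it: with your fingertips flip the blue rack's red status flag right over its pivot, away from you, until it lies flat on the far side with its green face up, then take your hand away. Push it over gently: do not pinch it, and do not lift, tip or shift the rack. Leave the white rack, its flag and everything else on the bench as they are.

Things in the scene. Friction and masses are not known exactly. Their poses are not given: they have to be found in the camera images.
- rack_blue: the blue plastic test-tube rack, loose, 66 mm deep (its x), 170 mm long (its y), 85 mm high, about 0.8 kg, with twelve stoppered tubes reaching 158 mm. Origin: centre of its underside; +x points away from the robot within 0.2 rad, +y to the robot's left. Its flag turns on a pin that sticks out of its right (-y) end; nothing stands under it
- flag_blue (a joint): flag of the blue rack: plate 60 mm wide, 70 mm from pin axis to free edge, 4 mm thick, one face red, one green. Rad: 0 = level, free edge towards the robot, red up; pi/2 = upright; pi = level on the far side, green up; stops at 0 and pi. Starts at 0 to 0.2. Stiff hinge (0.03 N m, under 1 N at the free edge): stays wherever it is left, never falls over by itself
- flag_blue_hinge (a point): point on the pin's axis at the middle of the blue rack's flag's width, 70 mm above the bench; turns with the rack (x away from the robot across the pin, y along the pin), not with the flag
- flag_blue_edge (a point): middle of the free edge of the blue rack's flag, half-way through its thickness, 70 mm from the hinge point; moves with the flag
- rack_white: the white plastic test-tube rack, loose, 66 mm deep (its x), 170 mm long (its y), 85 mm high, about 0.8 kg, with twelve stoppered tubes reaching 158 mm. Origin: centre of its underside; +x points away from the robot within 0.2 rad, +y to the robot's left. Its flag turns on a pin that sticks out of its right (-y) end; nothing stands under it
- flag_white (a joint): flag of the white rack: plate 60 mm wide, 70 mm from pin axis to free edge, 4 mm thick, one face red, one green. Rad: 0 = level, free edge towards the robot, red up; pi/2 = upright; pi = level on the far side, green up; stops at 0 and pi. Starts at 0 to 0.2. Stiff hinge (0.03 N m, under 1 N at the free edge): stays wherever it is left, never falls over by itself
- flag_white_hinge (a point): point on the pin's axis at the middle of the white rack's flag's width, 70 mm above the bench; turns with the rack (x away from the robot across the pin, y along the pin), not with the flag
- flag_white_edge (a point): middle of the free edge of the white rack's flag, half-way through its thickness, 70 mm from the hinge point; moves with the flag
- vial: bystander, loose: small amber bottle with black cap, 40 mm wide, 75 mm high. Origin: middle of its underside
- flask: bystander, loose: stoppered clear conical flask, 84 mm wide, 132 mm high with its black bung. Origin: middle of its underside
- beaker: bystander, loose: clear glass beaker, 70 mm wide, 90 mm high. Origin: middle of its underside
- mortar: bystander, loose: white ceramic mortar bowl, 90 mm wide, 50 mm high. Origin: middle of its underside
- reagent: bystander, loose: amber reagent bottle, 64 mm wide, 140 mm high. Origin: middle of its underside
- jar: bystander, loose: white jar, 64 mm wide, 75 mm high. Origin: middle of its underside
- spatula: bystander, loose: wooden-handled narrow laboratory spatula lying flat, 180 mm long along its x. Origin: on the bench under its middle

How it is judged (in metres and radians):
At the end, for the whole second after the job is handed in: The blue rack's flag lies on the far side, green face up, within 10 degrees of level; the white rack's flag is still on its near side; both racks stand flat and at rest within 30 mm of where they stood, and every bystander is within 30 mm of its place (value of joint flag_blue above 2.97 rad and value of joint flag_white below 0.4 rad and linear speed of rack_blue below 0.02 m/s and distance of each of rack_blue, rack_white, vial, flask, beaker, mortar, reagent, jar, spatula from where it was at the start of the episode below 0.03 m and angle between each of rack_blue, rack_white's own z axis and vertical below 0.05 rad and height (world z) of each of rack_blue, rack_white below 0.006 m); the robot touches nothing.
It fails at once if a rack is lifted off the bench or tipped (height (world z) of any of rack_blue, rack_white above 0.015 m or angle between any of rack_blue, rack_white's own z axis and vertical above 0.2 rad).
It fails at once if a rack is shifted by more than 30 mm (distance of any of rack_blue, rack_white from where it was at the start of the episode above 0.03 m).
It fails at once if the blue rack or its flag is pinched or pushed hard (more than 20 N from the fingers) (contact force between the fingers and rack_blue above 20 N).
It fails at once if the white rack's flag is flipped (value of joint flag_white above 0.4 rad).
It fails at once if a bystander is lifted, knocked over or moved by more than 30 mm (distance of any of vial, flask, beaker, mortar, reagent, jar, spatula from where it was at the start of the episode above 0.03 m or angle between any of vial, flask, beaker, mortar, reagent, jar, spatula's own z axis and vertical above 0.5 rad).
It also fails if it takes over 38 s, if anything falls off the work surface, if the arm or the gripper's body presses on something with over 40 N, if the wrist force passes 120 N, or if a joint passes its speed limit or range.

## Working session

There is one attempt and no reset: what is moved stays moved. The work goes in short steps, Python scripts to look and compute and a shell command to move; the robot and the scene stay as the last step left them, time stands still between calls to the robot, and variables do not carry over. Pictures are saved under pics/ and viewed, and the job is handed in when it is done.

```bash
ls; mkdir -p pics; python3 - <<'E'
from rig import r, optics
import cv2
print(r.sense())
for n in("side","top"):
    im=optics.grab_frame(n); cv2.imwrite(f"pics/{n}0.png",im); print(n,optics.camera_params(n))
E
```

```text
pics
{'clock': 0.0, 'qpos': array([-1.27040321e+00,  3.53673271e-01,  1.63415436e+00,  1.25829469e-05,
        1.15520070e+00, -2.41234859e-03]), 'qvel': array([-0.00121793,  0.0006132 , -0.00222187,  0.00014935, -0.00143124,
        0.0003912 ]), 'joint_efforts': array([ 9.32793409e-04, -6.05244184e+01, -3.42058110e+01, -1.93780642e-05,
        9.12817020e-03, -3.47096329e-05]), 'eef_pos': array([ 186.2258925 , -596.09777895,  230.53733992]), 'tcp_rot': array([-3.14015701e+00, -1.49678484e-05,  3.02800369e-01]), 'contact_force': array([ 0.86874619, -0.5807841 , -0.58898043]), 'wrist_torque': array([0.01729886, 0.01817965, 0.03854535]), 'opening': 1.0005634191753283}
side {'fx': 459.35170187689744, 'fy': 459.35170187689744, 'cx': 321.95954154239, 'cy': 194.99569098569074, 'eye': array([  186.34907148, -1175.71090746,   790.26091179]), 'rotation': array([ 1.04665865,  0.00756184, -0.3297477 ])}
top {'fx': 418.7345913640115, 'fy': 418.7345913640115, 'cx': 318.41533501879417, 'cy': 200.5027700299724, 'eye': array([3.82854123e+02, 6.94166730e-01, 1.69216481e+03]), 'rotation': array([ 0.10925374, -0.01288904, -1.55258378])}
```

View pics/side0.png

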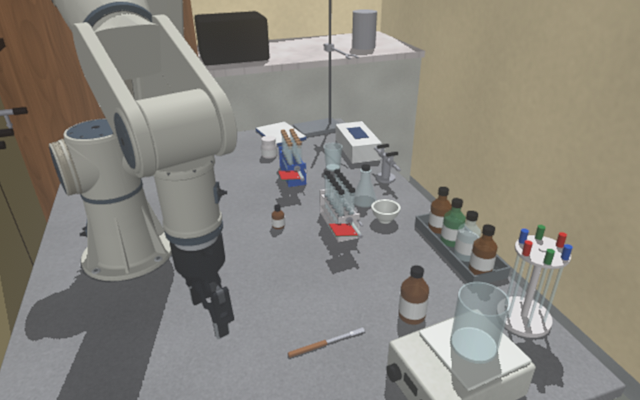

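View pics/top0.png

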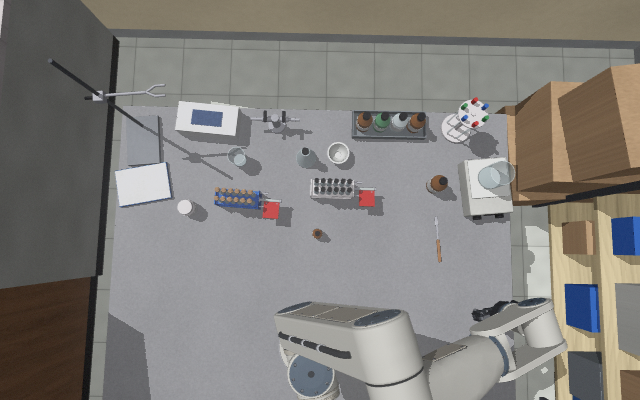

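The top view shows the blue rack near (238,198) with its red flag at (271,210). The white rack is at (333,187) with its flag at (367,198), and the beaker is at (237,157). Next I'll measure the flag in both views.

```bash
cat > h.py <<'E'
import numpy as np, cv2
from scipy.spatial.transform import Rotation as Ro
from rig import r, optics
def cam(n):
    p=optics.camera_params(n); return p, Ro.from_euler('xyz',p['rotation']).as_matrix(), np.array(p['eye'])
def proj(n,P):
    p,R,e=cam(n); c=(np.atleast_2d(P)-e)@R; x=c[:,0]/-c[:,2]; y=-c[:,1]/-c[:,2]
    return np.c_[p['fx']*x+p['cx'],p['fy']*y+p['cy']]
def ray(n,uv):
    p,R,e=cam(n); uv=np.atleast_2d(uv).astype(float)
    d=np.c_[(uv[:,0]-p['cx'])/p['fx'],-(uv[:,1]-p['cy'])/p['fy'],-np.ones(len(uv))]@R.T
    return e,d
def plane(n,uv,z):
    e,d=ray(n,uv); return e+d*((z-e[2])/d[:,2])[:,None]
def tri(a,b):
    (e1,d1),(e2,d2)=ray('side',a),ray('top',b); d1=d1[0];d2=d2[0]
    s=np.linalg.lstsq(np.c_[d1,-d2],e2-e1,rcond=None)[0]
    p,q=e1+s[0]*d1,e2+s[1]*d2; return (p+q)/2,np.linalg.norm(p-q)
def blobs(im,lo,hi,amin=20):
    h=cv2.cvtColor(im,cv2.COLOR_BGR2HSV); m=cv2.inRange(h,lo,hi)
    return m,[c for c in cv2.findContours(m,cv2.RETR_EXTERNAL,cv2.CHAIN_APPROX_NONE)[0] if cv2.contourArea(c)>amin]
E
python3 - <<'E'
from h import *
np.set_printoptions(precision=1,suppress=True)
print("tcp proj",proj('side',r.sense()['eef_pos']),proj('top',r.sense()['eef_pos']))
for n in('side','top'):
    im=cv2.imread(f'pics/{n}0.png')
    m,cs=blobs(im,(0,140,90),(8,255,255))
    for c in cs:
        M=cv2.moments(c); ce=(M['m10']/M['m00'],M['m01']/M['m00']); 
        q=cv2.boxPoints(cv2.minAreaRect(c)) if n=='top' else cv2.approxPolyDP(c,3,True)[:,0]
        print(n,ce,cv2.contourArea(c),plane(n,[ce],75)); print(np.c_[q,plane(n,q,75)])
    x=(180,150,150,130) if n=='top' else (240,110,150,150)
    cr=im[x[1]:x[1]+x[3],x[0]:x[0]+x[2]]; cv2.imwrite(f'pics/{n}0c.png',cv2.resize(cr,(0,0),fx=4,fy=4,interpolation=cv2.INTER_CUBIC))
E
```

```text
tcp proj [[210.4 323.5]] [[485.7 307.2]]
side (526.9130434782609, 247.58454106280192) 69.0 [[ 992.6 -438.    75. ]]
[[ 529.   241.  1017.6 -416.1   75. ]
 [ 525.   242.  1004.7 -416.3   75. ]
 [ 526.   255.   969.  -462.7   75. ]]
side (561.1193693693693, 239.21396396396395) 74.0 [[1102.9 -437.8   75. ]]
[[ 559.   233.  1119.  -412.9   75. ]
 [ 557.   245.  1073.7 -454.7   75. ]
 [ 562.   246.  1082.6 -462.5   75. ]
 [ 566.   234.  1133.2 -422.9   75. ]]
side (342.14912280701753, 229.2421052631579) 190.0 [[ 573.2 -200.3   75. ]]
[[ 330.   224.   550.5 -164.6   75. ]
 [ 336.   235.   547.7 -220.4   75. ]
 [ 356.   234.   600.4 -234.1   75. ]
 [ 346.   224.   592.8 -179.6   75. ]]
side (288.36484245439465, 174.8540630182421) 100.5 [[519.2 163.2  75. ]]
[[279.  171.  496.5 201.6  75. ]
 [282.  178.  493.2 148.4  75. ]
 [299.  178.  546.5 129.3  75. ]
 [296.  172.  549.3 174.7  75. ]]
top (271.02542372881356, 210.25329566854987) 177.0 [[519.1 165.8  75. ]]
[[262.6 216.9 492.7 197.5  75. ]
 [263.9 201.3 553.3 194.5  75. ]
 [278.6 202.6 549.6 137.3  75. ]
 [277.3 218.1 489.1 140.5  75. ]]
top (366.29765258215957, 198.38403755868543) 177.5 [[ 572.6 -203.2   75. ]]
[[ 359.   191.   601.  -174.5   75. ]
 [ 373.   191.   602.1 -229.2   75. ]
 [ 373.   205.   547.2 -229.4   75. ]
 [ 359.   205.   546.1 -174.9   75. ]]
```

```bash
ls pics; python3 -c "
import cv2
for n in('side','top'): print(cv2.imread(f'pics/{n}0c.png').shape)"
```

```text
side0.png
side0c.png
top0.png
top0c.png
(600, 600, 3)
(520, 600, 3)
```

View pics/top0c.png

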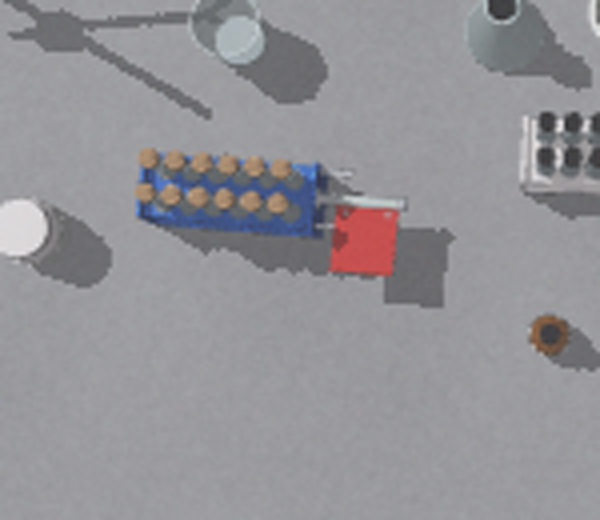

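View pics/side0c.png

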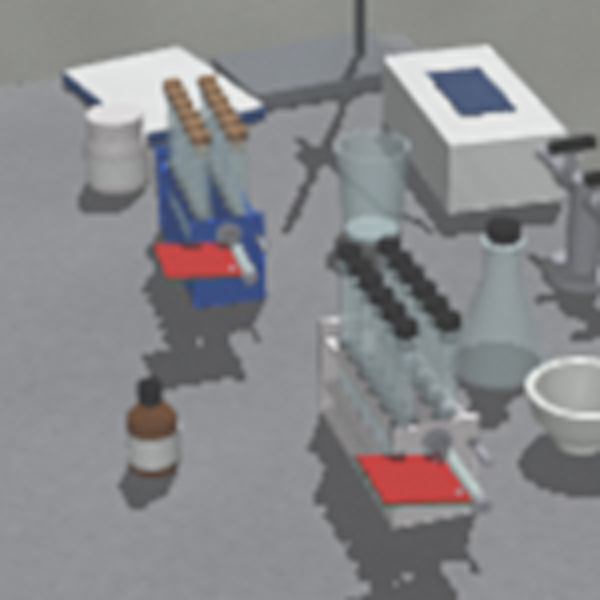

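```bash
cat >> h.py <<'E'
def goal(P,tilt,yaw):
    "world goal: TCP P, fingers tilted forward from down by tilt, yaw -> dp, angular in tool axes"
    s=r.sense(); T=Ro.from_euler('xyz',s['tcp_rot'])
    G=Ro.from_euler('z',yaw)*Ro.from_euler('x',np.pi)*Ro.from_euler('y',tilt)
    dp=T.inv().apply(np.array(P)-s['eef_pos']); a=(T.inv()*G).as_rotvec()
    print('dp',dp.round(1),'n',round(np.linalg.norm(dp)/41.7,1),'ang',a.round(3),'n',round(np.degrees(np.linalg.norm(a))/7.16,1),'tool z',G.apply([0,0,1]).round(2))
E
python3 - <<'E'
from h import *
np.set_printoptions(precision=1,suppress=True)
im=cv2.imread('pics/top0.png')
m,cs=blobs(im,(105,150,60),(125,255,255),60)
for c in cs:
    q=cv2.boxPoints(cv2.minAreaRect(c)); W=plane('top',q,85); print(cv2.contourArea(c),np.c_[q,W])
    for i in range(4):
        d=W[i]-W[i-1]; print(np.linalg.norm(d),np.arctan2(d[1],d[0]))
o=np.array([180,150])
p=plane('top',np.array([[336,200],[405,206]])/4+o,72); print('pin',p)
q=plane('top',np.array([[345,172]])/4+o,72); print('rod',q)
p=plane('top',np.array([[330,274],[394,276],[332,206],[398,210]])/4+o,72); print('flag',p)
goal([450,-350,270],0,0.3)
E
```

```text
1387.0 [[  564.4   284.    258.   -959.1    85. ]
 [  597.1   282.5   265.8 -1084.8    85. ]
 [  599.3   331.     86.1 -1083.3    85. ]
 [  566.6   332.5    78.7  -959.1    85. ]]
179.367824703564 0.00019376066261394748
125.93627290737676 -1.5094583095093723
179.71412951751813 3.1331769643964584
124.37142946277041 1.6301687387323827
962.0 [[  612.    217.    517.5 -1157.     85. ]
 [  639.    217.    519.5 -1262.8    85. ]
 [  639.    254.    376.8 -1253.3    85. ]
 [  612.    254.    374.9 -1148.6    85. ]]
142.84566831630542 -0.05878241019993272
105.81460900568148 -1.5516816985284014
143.04772807224032 3.0756913860572914
104.7839944866008 1.5887792093168913
pin [[558.8 194.6  72. ]
 [554.2 127.4  72. ]]
rod [[586.3 186.7  72. ]]
flag [[486.7 198.   72. ]
 [485.9 136.2  72. ]
 [552.8 198.2  72. ]
 [550.2 134.1  72. ]]
dp [ 325.2 -156.3  -39.2] n 8.7 ang [-0.  0.  0.] n 0.0 tool z [ 0. -0. -1.]
```

Both views agree on the flag: centre about (519,165), edge at x about 488, hinge about (557,165,70), rack yaw about -0.06. I'll travel high with the fingers shut.

```bash
python3 -m creep '[{"dp":[36,-17,-5],"angular":[0,0,0],"fingers":0},{"dp":[72,-34,-10],"angular":[0,0,0],"fingers":0},{"dp":[108,-51,-20],"angular":[0,0,0],"fingers":0},{"dp":[144,-68,-30],"angular":[0,0,0],"fingers":0},{"dp":[180,-85,-39],"angular":[0,0,0],"fingers":0}]' 20
python3 - <<'E'
from h import *
goal([450,-350,270],0,0.1)
E
```

```text
clock: 0.52
eef_pos: [333.7, -460.2, 270.5]
tcp_rot: [-3.141, 0.0, 0.302]
contact_force: [1.0, -0.9, 0.0]
opening: 0.301
dp [143.8 -70.6   0.5] n 3.8 ang [-0.     0.     0.202] n 1.6 tool z [ 0. -0. -1.]
```

```bash
python3 -m creep '[{"dp":[36,-18,0],"angular":[0,0,0.05],"fingers":0},{"dp":[72,-36,0],"angular":[0,0,0.1],"fingers":0},{"dp":[108,-54,0],"angular":[0,0,0.15],"fingers":0},{"dp":[130,-80,0],"angular":[0,0,0.2],"fingers":0},{"dp":[140,-120,0],"angular":[0,0,0.2],"fingers":0}]'
python3 - <<'E'
from h import *
goal([440,150,270],0,-0.06)
E
```

```text
clock: 0.93
eef_pos: [433.5, -304.8, 270.0]
tcp_rot: [3.141, -0.001, 0.101]
contact_force: [-0.4, 0.8, -0.0]
opening: -0.001
dp [ 5.210e+01 -4.519e+02 -3.000e-01] n 10.9 ang [ 0.001 -0.001  0.161] n 1.3 tool z [-0. -0. -1.]
```

```bash
python3 -m creep '[{"dp":[5,-40,0],"angular":[0,0,0.04],"fingers":0},{"dp":[10,-80,0],"angular":[0,0,0.08],"fingers":0},{"dp":[15,-120,0],"angular":[0,0,0.12],"fingers":0},{"dp":[20,-160,0],"angular":[0,0,0.16],"fingers":0},{"dp":[25,-200,0],"angular":[0,0,0.16],"fingers":0}]'
python3 - <<'E'
from h import *
goal([420,150,250],0.8,-0.06)
E
```

```text
clock: 1.35
eef_pos: [434.4, -102.1, 270.2]
tcp_rot: [-3.141, 0.0, -0.06]
contact_force: [0.7, 0.2, -0.1]
opening: 0.001
dp [ -29.5 -250.8   20.2] n 6.1 ang [-0.   0.8 -0. ] n 6.4 tool z [ 0.72 -0.04 -0.7 ]
```

```bash
python3 -m creep '[{"dp":[-4,-40,0],"angular":[0,0.1,0],"fingers":0},{"dp":[-8,-80,0],"angular":[0,0.2,0],"fingers":0},{"dp":[-12,-120,0],"angular":[0,0.3,0],"fingers":0},{"dp":[-16,-160,0],"angular":[0,0.42,0],"fingers":0},{"dp":[-20,-200,0],"angular":[0,0.54,0],"fingers":0}]'
python3 - <<'E'
from h import *
goal([430,160,150],0.8,-0.06)
E
```

```text
clock: 1.77
eef_pos: [426.8, 72.0, 269.5]
tcp_rot: [3.134, -0.47, -0.059]
contact_force: [1.0, -0.5, 0.4]
opening: 0.001
dp [-55.9 -88.9 104.9] n 3.6 ang [0.007 0.33  0.002] n 2.6 tool z [ 0.72 -0.04 -0.7 ]
```

```bash
python3 -m creep '[{"dp":[-5,-30,10],"angular":[0,0.1,0],"fingers":0},{"dp":[-15,-60,30],"angular":[0,0.2,0],"fingers":0},{"dp":[-30,-88,55],"angular":[0,0.33,0],"fingers":0},{"dp":[-45,-88,85],"angular":[0,0.33,0],"fingers":0},{"dp":[-56,-88,105],"angular":[0,0.33,0],"fingers":0}]'
python3 - <<'E'
from h import *
for n in('side','top'):
    im=optics.grab_frame(n); print(proj(n,r.sense()['eef_pos']))
    x=(180,150,150,130) if n=='top' else (220,90,150,150)
    cv2.imwrite(f'pics/{n}1c.png',cv2.resize(im[x[1]:x[1]+x[3],x[0]:x[0]+x[2]],(0,0),fx=4,fy=4,interpolation=cv2.INTER_CUBIC))
goal([455,160,35],0.8,-0.06)
goal([507,158,28],0.8,-0.06)
E
```

```text
clock: 2.18
eef_pos: [450.6, 87.8, 234.2]
tcp_rot: [3.11, -0.727, -0.017]
contact_force: [3.8, -1.5, 0.9]
opening: -0.004
[[271.32738169 144.16375741]]
[[291.21846396 226.71247302]]
dp [-127.8  -88.6  146.2] n 5.1 ang [0.016 0.076 0.029] n 0.7 tool z [ 0.72 -0.04 -0.7 ]
dp [-93.5 -89.4 185.9] n 5.4 ang [0.016 0.076 0.029] n 0.7 tool z [ 0.72 -0.04 -0.7 ]
```

View pics/side1c.png

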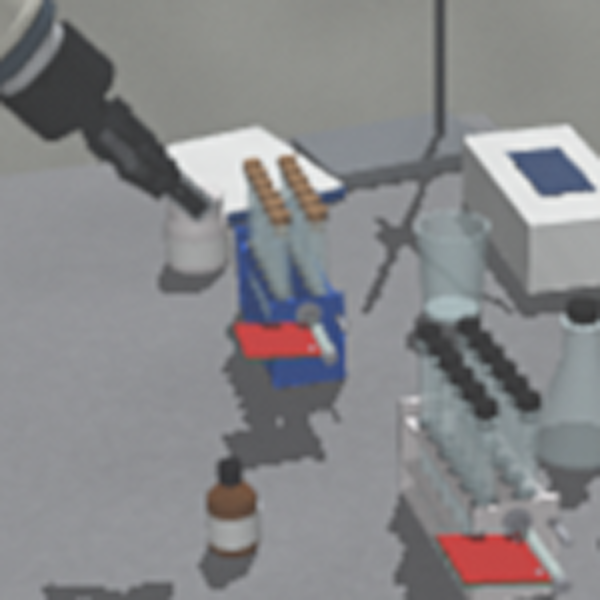

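View pics/top1c.png

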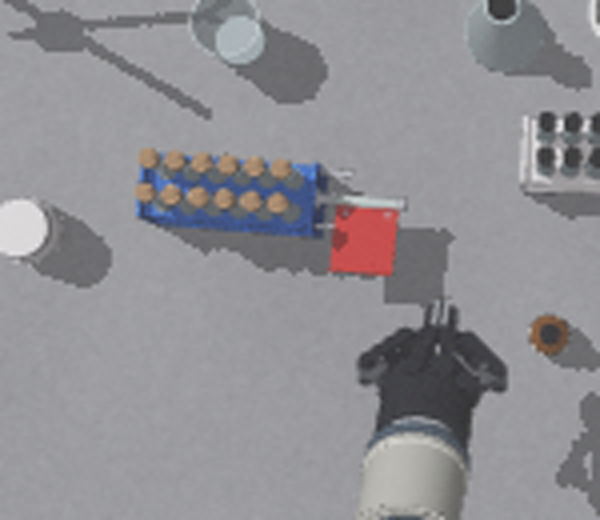

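The fingertip projects where the pictures show it: side crop (205,216), top crop (440,305). The gripper knuckles look about 120 mm wide, so I'll check how far they stay from the tubes before choosing the contact y.

```bash
python3 - <<'E'
from h import *
np.set_printoptions(precision=1,suppress=True)
o=np.array([180,150])
print('stoppers',plane('top',np.array([[281,168],[277,203],[148,158]])/4+o,158))
print('rack end',plane('top',np.array([[318,165],[312,236]])/4+o,85))
s=r.sense();T=Ro.from_euler('xyz',s['tcp_rot']).as_matrix()
for px in ([358,365],[506,380],[375,345],[490,340]):
    for back in (60,90): # point at given distance behind tcp, plane z
        c=s['eef_pos']-back*T[:,2]; print(back,plane('top',np.array([px])/4+o,c[2])-s['eef_pos'])
goal([455,145,35],0.8,-0.06)
E
```

```text
stoppers [[578.1 235.8 158. ]
 [545.6 238.3 158. ]
 [584.9 358.4 158. ]]
rack end [[591.  211.5  85. ]
 [522.1 214.9  85. ]]
60 [[-52.2  69.3  44.9]]
90 [[-52.4  67.   67.4]]
60 [[-62.5 -55.2  44.9]]
90 [[-62.5 -55.6  67.4]]
60 [[-35.2  55.5  44.9]]
90 [[-35.7  53.4  67.4]]
60 [[-29.2 -41.   44.9]]
90 [[-29.8 -41.6  67.4]]
dp [-127.6  -73.6  147.1] n 5.0 ang [0.  0.1 0. ] n 0.7 tool z [ 0.7 -0.  -0.7]
```

```bash
python3 -m creep '[{"dp":[-26,-15,28],"angular":[0,0.02,0],"fingers":0},{"dp":[-52,-30,56],"angular":[0,0.04,0],"fingers":0},{"dp":[-78,-45,84],"angular":[0,0.06,0],"fingers":0},{"dp":[-104,-60,112],"angular":[0,0.08,0],"fingers":0},{"dp":[-130,-74,140],"angular":[0,0.1,0],"fingers":0}]'
python3 - <<'E'
from h import *
goal([450,145,40],0.8,-0.06)
goal([505,145,28],0.8,-0.06)
E
```

```text
clock: 2.7
eef_pos: [452.9, 35.4, 224.5]
tcp_rot: [3.11, -0.772, -0.005]
contact_force: [0.4, 1.0, 0.6]
opening: -0.001
dp [-131.2 -113.6  126.2] n 5.1 ang [-0.008  0.027  0.039] n 0.4 tool z [ 0.72 -0.04 -0.7 ]
dp [-100.2 -115.3  173.1] n 5.5 ang [-0.008  0.027  0.039] n 0.4 tool z [ 0.72 -0.04 -0.7 ]
```

The arm moved backwards in y (88 to 35) instead of towards 145, so I'll check the joints.

```bash
python3 - <<'E'
from h import *
s=r.sense()
for k in('qpos','qvel','eef_pos','tcp_rot','contact_force'): print(k,s[k].round(3))
E
```

```text
qpos [ 0.211 -0.173  2.507 -1.293  0.188  3.016]
qvel [ 0.021 -0.358  0.115 -0.006  0.066  0.003]
eef_pos [452.948  35.441 224.452]
tcp_rot [ 3.11  -0.772 -0.005]
contact_force [0.43  0.962 0.593]
```

The wrist is at its singularity: j5 is near 0 and j4 and j6 are at their stops, so a 0.8 rad forward tilt is too much here. I'll back off the tilt and work out the arm's geometry before choosing a new one.

```bash
python3 - <<'E'
from h import *
goal([445,60,260],0.3,-0.06)
E
```

```text
dp [ 19.  -23.5 -31.8] n 1.1 ang [ 0.002 -0.473  0.041] n 3.8 tool z [ 0.29 -0.02 -0.96]
```

```bash
python3 -m creep '[{"dp":[5,-5,-10],"angular":[0,-0.1,0],"fingers":0},{"dp":[10,-10,-20],"angular":[0,-0.2,0],"fingers":0},{"dp":[15,-15,-30],"angular":[0,-0.3,0],"fingers":0},{"dp":[19,-23,-32],"angular":[0,-0.4,0.02],"fingers":0},{"dp":[19,-23,-32],"angular":[0,-0.47,0.04],"fingers":0}]'
python3 - <<'E'
from h import *
s=r.sense()
print(s['qpos'].round(4),s['eef_pos'].round(1))
goal([445,145,220],0.0,-0.06)
goal([445,145,260],0.3,-0.06)
E
```

```text
clock: 3.12
eef_pos: [444.1, 57.9, 259.3]
tcp_rot: [3.097, -0.528, -0.041]
contact_force: [0.4, -1.6, -0.5]
opening: 0.001
[ 0.2807 -0.2077  2.2946 -0.368   0.5934  2.1626] [444.1  57.9 259.3]
dp [-22.1 -88.5  28.7] n 2.3 ang [ 0.038 -0.528  0.007] n 4.2 tool z [-0. -0. -1.]
dp [ -2.  -86.9  -5.8] n 2.1 ang [ 0.036 -0.228  0.013] n 1.9 tool z [ 0.29 -0.02 -0.96]
```

```bash
python3 -m creep '[{"dp":[-1,-30,-5],"angular":[0.01,-0.1,0],"fingers":0},{"dp":[-2,-60,-6],"angular":[0.03,-0.2,0.01],"fingers":0},{"dp":[-2,-87,-6],"angular":[0.036,-0.228,0.013],"fingers":0},{"dp":[-2,-87,-6],"angular":[0.036,-0.228,0.013],"fingers":0}]'
python3 - <<'E'
from h import *
s=r.sense()
print(s['qpos'].round(4),s['eef_pos'].round(1),s['tcp_rot'].round(3))
goal([445,145,150],0.3,-0.06)
E
```

```text
clock: 3.45
eef_pos: [448.9, 147.6, 261.2]
tcp_rot: [-3.14, -0.305, -0.062]
contact_force: [0.7, -0.9, -0.3]
opening: 0.003
[ 0.4133 -0.0664  2.0995 -0.1833  0.8433  2.1493] [448.9 147.6 261.2] [-3.14  -0.305 -0.062]
dp [-36.9   3.  104.9] n 2.7 ang [-0.001 -0.005 -0.001] n 0.0 tool z [ 0.29 -0.02 -0.96]
```

```bash
python3 -m creep '[{"dp":[-12,0,35],"angular":[0,0,0],"fingers":0},{"dp":[-24,0,70],"angular":[0,0,0],"fingers":0},{"dp":[-37,0,105],"angular":[0,0,0],"fingers":0},{"dp":[-37,0,105],"angular":[0,0,0],"fingers":0}]'
cat > k.py <<'E'
from h import *
from scipy.optimize import least_squares
D=[([-1.2704,.35367,1.63415,0,1.1552,-.0024],[186.2,-596.1,230.5],[-3.14016,0,.3028]),
([.211,-.173,2.507,-1.293,.188,3.016],[452.9,35.4,224.5],[3.11,-.772,-.005]),
([.2807,-.2077,2.2946,-.368,.5934,2.1626],[444.1,57.9,259.3],[3.097,-.528,-.041]),
([.4133,-.0664,2.0995,-.1833,.8433,2.1493],[448.9,147.6,261.2],[-3.14,-.305,-.062])]
s=r.sense(); D.append((s['qpos'],s['eef_pos'],s['tcp_rot']))
print(s['qpos'].round(3),s['eef_pos'].round(1))
def wr(x,q):
    a,h,L1,L2,d,o=x; A=q[1]+q[2]
    rr=a+L1*np.sin(q[1])+L2*np.sin(A)+o*np.cos(A); z=h+L1*np.cos(q[1])+L2*np.cos(A)-o*np.sin(A)
    return np.array([rr*np.cos(q[0]),rr*np.sin(q[0]),z])
def res(x): return np.concatenate([wr(x,q)+x[4]*Ro.from_euler('xyz',t).as_matrix()[:,2]-np.array(p) for q,p,t in D]+[0.02*(np.array(x)-x0)])
x0=np.array([0,350,400,380,250,0.])
f=least_squares(res,x0); X=f.x
def ik(P,tilt,yaw):
    tz=(Ro.from_euler('z',yaw)*Ro.from_euler('x',np.pi)*Ro.from_euler('y',tilt)).apply([0,0,1])
    w=np.array(P)-X[4]*tz; q1=np.arctan2(w[1],w[0])
    g=least_squares(lambda v:wr(X,[q1,*v])-w,[0,2.],bounds=([-.92,.06],[2.1,2.66])); A=g.x.sum()
    fd=np.array([np.cos(q1)*np.sin(A),np.sin(q1)*np.sin(A),np.cos(A)])
    return q1,g.x.round(2),'err',round(np.sqrt(2*g.cost),1),'bend j5',round(np.arccos(np.clip(fd@tz,-1,1)),2),'planar j5',round(np.pi-tilt-A,2)
E
python3 - <<'E'
from k import *
print(X.round(1),f.fun.round(1))
for P in ([445,145,60],[500,145,30],[520,145,80],[560,145,110],[610,145,80]):
    for t in (0.2,.3,.4,.5,.6): print(P,t,ik(P,t,-.06))
E
```

```text
clock: 3.78
eef_pos: [438.3, 141.4, 142.2]
tcp_rot: [3.134, -0.295, -0.06]
contact_force: [-1.4, -0.7, -1.1]
opening: -0.005
[ 0.413  0.106  2.244 -0.271  0.548  2.259] [438.3 141.4 142.2]
[  5.6 290.9 561.9 489.5 336.4  57.5] [-1.6  0.1  0.4 -0.5 -0.5 -0.8  0.3 -0.3 -0.3  0.6 -0.4 -0.2  0.8 -0.3
  1.   0.1 -1.2  3.2  2.2  1.7  1.1]
[445, 145, 60] 0.2 (np.float64(0.3752357913645488), array([0.31, 2.23]), 'err', np.float64(0.0), 'bend j5', np.float64(0.43), 'planar j5', np.float64(0.4))
[445, 145, 60] 0.3 (np.float64(0.41165298886515467), array([0.3 , 2.29]), 'err', np.float64(0.0), 'bend j5', np.float64(0.31), 'planar j5', np.float64(0.25))
[445, 145, 60] 0.4 (np.float64(0.45273531602464284), array([0.3 , 2.35]), 'err', np.float64(0.0), 'bend j5', np.float64(0.24), 'planar j5', np.float64(0.09))
[445, 145, 60] 0.5 (np.float64(0.4986802504655577), array([0.31, 2.41]), 'err', np.float64(0.0), 'bend j5', np.float64(0.26), 'planar j5', np.float64(-0.08))
[445, 145, 60] 0.6 (np.float64(0.5494415193798495), array([0.35, 2.47]), 'err', np.float64(0.0), 'bend j5', np.float64(0.38), 'planar j
[... 2472 characters left out ...]
loat64(0.0), 'bend j5', np.float64(0.61), 'planar j5', np.float64(0.59))
[610, 145, 80] 0.3 (np.float64(0.2873763496385529), array([0.44, 1.96]), 'err', np.float64(0.0), 'bend j5', np.float64(0.47), 'planar j5', np.float64(0.44))
[610, 145, 80] 0.4 (np.float64(0.3087551484483513), array([0.42, 2.03]), 'err', np.float64(0.0), 'bend j5', np.float64(0.34), 'planar j5', np.float64(0.29))
[610, 145, 80] 0.5 (np.float64(0.33173827938291), array([0.42, 2.1 ]), 'err', np.float64(0.0), 'bend j5', np.float64(0.24), 'planar j5', np.float64(0.13))
[610, 145, 80] 0.6 (np.float64(0.35614139410186174), array([0.42, 2.16]), 'err', np.float64(0.0), 'bend j5', np.float64(0.23), 'planar j5', np.float64(-0.04))
```

The fitted model matches to about 1–3 mm, and a 0.3 rad tilt stays clear of the singularity. At that tilt the fingertip still goes under the free edge, so I'll tabulate the TCP path against flag angle.

```bash
cat > path.py <<'E'
from k import *
th=.3; t=np.array([np.sin(th),-np.cos(th)]); n=np.array([np.cos(th),np.sin(th)]); H=np.array([557,70.])
def tcp(phi):
    d=np.array([-np.cos(phi),np.sin(phi)]); g=np.array([-np.sin(phi),-np.cos(phi)])
    if phi<1.27:
        e=np.interp(phi,[0,1.,1.27],[45,15,15]); return H+70*d+2*g-11*n+e*t
    s=np.interp(phi,[1.27,2,3.14],[55,48,45])
    c=H+s*d+2*g
    # whichever corner leads: front (+11n) or back (-11n)
    b=-11*n if g@(-n)<0 and False else 11*n
    A,B=c-11*n,c+11*n
    if phi>2.84: return B
    return A
E
python3 - <<'E'
from path import *
for p in np.arange(0,3.2,.2): print(round(p,2),tcp(p).round(0),ik([tcp(p)[0],145,tcp(p)[1]],th,-.06)[-3])
goal([440,145,60],.3,-.06)
E
```

```text
[ 0.413  0.106  2.244 -0.271  0.548  2.259] [438.3 141.4 142.2]
0.0 [490.  22.] 0.25
0.2 [489.  41.] 0.29
0.4 [491.  61.] 0.34
0.6 [496.  79.] 0.39
0.8 [502.  96.] 0.43
1.0 [511. 110.] 0.47
1.2 [524. 117.] 0.5
1.4 [535. 119.] 0.51
1.6 [546. 119.] 0.51
1.8 [556. 116.] 0.51
2.0 [565. 111.] 0.51
2.2 [573. 106.] 0.5
2.4 [580. 100.] 0.49
2.6 [585.  92.] 0.48
2.8 [589.  84.] 0.46
3.0 [612.  82.] 0.48
dp [-22.5  -4.4  79.1] n 2.0 ang [ 0.008  0.005 -0.   ] n 0.1 tool z [ 0.29 -0.02 -0.96]
```

```bash
python3 -m creep '[{"dp":[-11,-2,40],"angular":[0.004,0,0],"fingers":0},{"dp":[-22,-4,79],"angular":[0.008,0.005,0],"fingers":0},{"dp":[-22,-4,79],"angular":[0.008,0.005,0],"fingers":0}]'
python3 - <<'E'
from h import *
print(r.sense()['qpos'].round(2))
goal([445,145,22],.3,-.06)
goal([489,145,22],.3,-.06)
E
```

```text
clock: 4.03
eef_pos: [442.9, 144.9, 60.2]
tcp_rot: [3.14, -0.3, -0.06]
contact_force: [-1.7, -2.0, -1.1]
opening: -0.003
[ 0.41  0.29  2.3  -0.45  0.32  2.46]
dp [-9.2 -0.2 37.1] n 0.9 ang [ 0.001 -0.    -0.   ] n 0.0 tool z [ 0.29 -0.02 -0.96]
dp [32.7 -2.9 50.1] n 1.4 ang [ 0.001 -0.    -0.   ] n 0.0 tool z [ 0.29 -0.02 -0.96]
```

```bash
python3 -m creep '[{"dp":[-9,0,37],"angular":[0,0,0],"fingers":0},{"dp":[-9,0,37],"angular":[0,0,0],"fingers":0},{"dp":[12,-1,43],"angular":[0,0,0],"fingers":0},{"dp":[32,-3,50],"angular":[0,0,0],"fingers":0},{"dp":[32,-3,50],"angular":[0,0,0],"fingers":0}]'
python3 - <<'E'
from h import *
for n in('side','top'):
    im=optics.grab_frame(n)
    x=(180,150,150,130) if n=='top' else (220,90,150,150)
    cv2.imwrite(f'pics/{n}2c.png',cv2.resize(im[x[1]:x[1]+x[3],x[0]:x[0]+x[2]],(0,0),fx=4,fy=4,interpolation=cv2.INTER_CUBIC))
for P in ([489,145,41],[491,145,61],[496,145,79],[502,145,96]): goal(P,.3,-.06)
E
```

```text
clock: 4.45
eef_pos: [497.8, 148.0, 32.2]
tcp_rot: [-3.135, -0.316, -0.063]
contact_force: [0.4, 0.4, 0.3]
opening: -0.0
dp [ -1.7   2.2 -11.1] n 0.3 ang [-0.005 -0.014 -0.003] n 0.1 tool z [ 0.29 -0.02 -0.96]
dp [  6.4   2.  -29.5] n 0.7 ang [-0.005 -0.014 -0.003] n 0.1 tool z [ 0.29 -0.02 -0.96]
dp [ 16.7   1.6 -45.1] n 1.2 ang [-0.005 -0.014 -0.003] n 0.1 tool z [ 0.29 -0.02 -0.96]
dp [ 27.7   1.1 -59.4] n 1.6 ang [-0.005 -0.014 -0.003] n 0.1 tool z [ 0.29 -0.02 -0.96]
```

View pics/side2c.png

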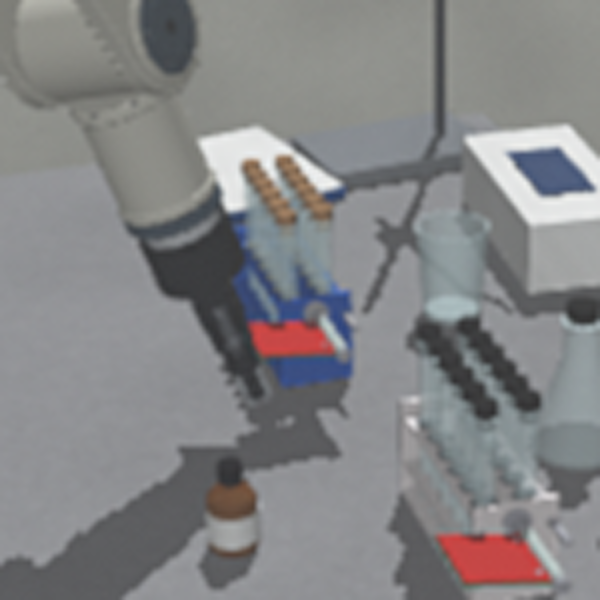

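View pics/top2c.png

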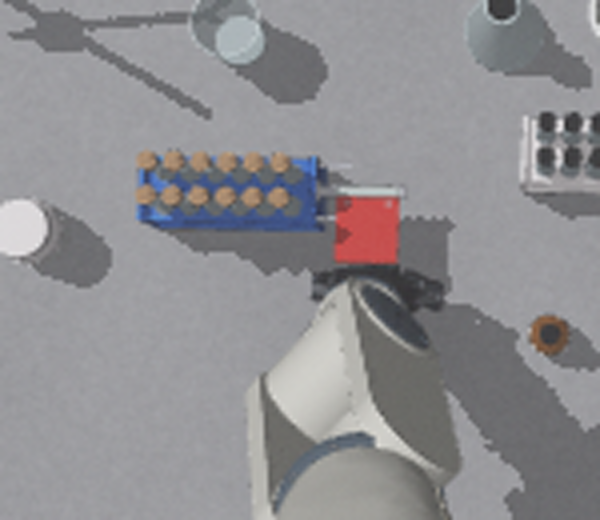

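The approach overshot: the finger reached x=498 and nudged the flag and rack a few mm forward, with a slight turn. In the top crop the flag's near edge moved from row 274 to about 264. I'll re-measure before going on.

```bash
cat >> h.py <<'E'
def feats(im):
    o={}
    for nm,lo,hi in (('red',(0,140,90),(8,255,255)),('blue',(108,140,50),(125,255,255)),('green',(40,60,50),(85,255,255))):
        h=cv2.cvtColor(im,cv2.COLOR_BGR2HSV); m=cv2.inRange(h,lo,hi); k=np.zeros_like(m); k[180:235,205:300]=255; m&=k
        if m.sum()<255*15: continue
        pts=cv2.findNonZero(m); c=cv2.boxPoints(cv2.minAreaRect(pts)) ; z={'red':72,'blue':85,'green':74}[nm]
        W=plane('top',c,z); e=max(((W[i]-W[i-1]) for i in range(4)),key=np.linalg.norm); ang=np.arctan2(e[1],e[0])
        u=pts[:,0].mean(0); o[nm]=(len(pts),plane('top',[u],z)[0,:2].round(1),'yaw',round((ang+np.pi/4)%(np.pi/2)-np.pi/4,3)); print(nm,o[nm])
    return o
E
python3 - <<'E'
from h import *
feats(cv2.imread('pics/top0.png'))
im=optics.grab_frame('top'); feats(im); cv2.imwrite('pics/top3.png',im)
s=r.sense();print(s['clock'],s['eef_pos'].round(1),s['contact_force'].round(1),s['qvel'].round(3))
o=np.array([180,150])
print('pin',plane('top',np.array([[336,190],[403,192]])/4+o,72))
print('edge',plane('top',np.array([[335,262],[398,264]])/4+o,72))
print('rackfront',plane('top',np.array([[140,220],[312,236],[140,220],[318,231]])/4+o,85))
E
```

```text
red (209, array([519.6, 166.3]), 'yaw', np.float64(-0.054))
blue (29, array([561.4, 306.8]), 'yaw', np.float64(0.02))
red (208, array([529.9, 164.9]), 'yaw', np.float64(0.029))
blue (26, array([576.6, 290.6]), 'yaw', np.float64(0.076))
4.6 [493.  146.8  30.3] [-0.5 -0.2 -0.8] [ 0.002  0.013  0.026 -0.024 -0.018  0.024]
pin [[568.52934359 194.87555646  72.        ]
 [567.85464299 129.75924526  72.        ]]
edge [[498.39105469 193.5718003   72.        ]
 [497.61841847 132.62835529  72.        ]]
rackfront [[534.31297334 380.42796868  85.        ]
 [522.07881827 214.90980948  85.        ]
 [534.31297334 380.42796868  85.        ]
 [527.01513597 209.31410764  85.        ]]
```

```bash
sed -i 's/H=np.array(\[557,70.\])/H=np.array([568,70.])/; s/\[45,15,15\]/[19,17,15]/' path.py; python3 - <<'E'
from path import *
for p in np.arange(0,1.3,.15):
    P=tcp(p); print(round(p,2),P.round(0),end=' '); goal([P[0],147,P[1]],.3,-.03)
E
```

```text
[ 0.369  0.407  2.222 -0.51   0.257  2.48 ] [493.  146.8  30.3]
0.0 [493.  47.] dp [  5.1  -0.3 -15.4] n 0.4 ang [ 0.005 -0.013 -0.031] n 0.3 tool z [ 0.3  -0.01 -0.96]
0.15 [494.  57.] dp [  8.8  -0.4 -25.6] n 0.6 ang [ 0.005 -0.013 -0.031] n 0.3 tool z [ 0.3  -0.01 -0.96]
0.3 [495.  68.] dp [ 13.9  -0.6 -35. ] n 0.9 ang [ 0.005 -0.013 -0.031] n 0.3 tool z [ 0.3  -0.01 -0.96]
0.45 [499.  78.] dp [ 20.3  -0.8 -43.6] n 1.2 ang [ 0.005 -0.013 -0.031] n 0.3 tool z [ 0.3  -0.01 -0.96]
0.6 [504.  88.] dp [ 27.9  -1.2 -51.2] n 1.4 ang [ 0.005 -0.013 -0.031] n 0.3 tool z [ 0.3  -0.01 -0.96]
0.75 [510.  96.] dp [ 36.5  -1.6 -57.5] n 1.6 ang [ 0.005 -0.013 -0.031] n 0.3 tool z [ 0.3  -0.01 -0.96]
0.9 [517. 104.] dp [ 45.9  -2.1 -62.5] n 1.9 ang [ 0.005 -0.013 -0.031] n 0.3 tool z [ 0.3  -0.01 -0.96]
1.05 [526. 111.] dp [ 55.9  -2.7 -66.3] n 2.1 ang [ 0.005 -0.013 -0.031] n 0.3 tool z [ 0.3  -0.01 -0.96]
1.2 [535. 116.] dp [ 66.2  -3.2 -69.1] n 2.3 ang [ 0.005 -0.013 -0.031] n 0.3 tool z [ 0.3  -0.01 -0.96]
```

```bash
python3 -m creep '[{"dp":[2,0,-8],"angular":[0,0,0],"fingers":0},{"dp":[5,0,-15],"angular":[0,0,0],"fingers":0},{"dp":[6,0,-20],"angular":[0,0,0],"fingers":0},{"dp":[8,0,-25],"angular":[0,0,0],"fingers":0},{"dp":[10,0,-30],"angular":[0,0,0],"fingers":0}]'
python3 - <<'E'
from path import *
im=optics.grab_frame('top'); feats(im)
im=optics.grab_frame('side');x=(220,90,150,150)
cv2.imwrite('pics/side4c.png',cv2.resize(im[x[1]:x[1]+x[3],x[0]:x[0]+x[2]],(0,0),fx=4,fy=4,interpolation=cv2.INTER_CUBIC))
for p in np.arange(0.15,.7,.15):
    P=tcp(p); print(round(p,2),P.round(0),end=' '); goal([P[0],147,P[1]],.3,-.03)
E
```

```text
clock: 5.02
eef_pos: [492.1, 146.6, 60.1]
tcp_rot: [-3.137, -0.31, -0.062]
contact_force: [-1.4, 0.1, -0.7]
opening: -0.002
[ 0.369  0.34   2.211 -0.39   0.329  2.355] [492.1 146.6  60.1]
red (207, array([529.7, 164.5]), 'yaw', np.float64(0.029))
blue (25, array([576.3, 286.9]), 'yaw', np.float64(0.076))
0.15 [494.  57.] dp [ 0.  -0.4  2.9] n 0.1 ang [ 0.004 -0.011 -0.031] n 0.3 tool z [ 0.3  -0.01 -0.96]
0.3 [495.  68.] dp [ 5.1 -0.5 -6.6] n 0.2 ang [ 0.004 -0.011 -0.031] n 0.3 tool z [ 0.3  -0.01 -0.96]
0.45 [499.  78.] dp [ 11.5  -0.8 -15.2] n 0.5 ang [ 0.004 -0.011 -0.031] n 0.3 tool z [ 0.3  -0.01 -0.96]
0.6 [504.  88.] dp [ 19.1  -1.1 -22.8] n 0.7 ang [ 0.004 -0.011 -0.031] n 0.3 tool z [ 0.3  -0.01 -0.96]
```

View pics/side4c.png

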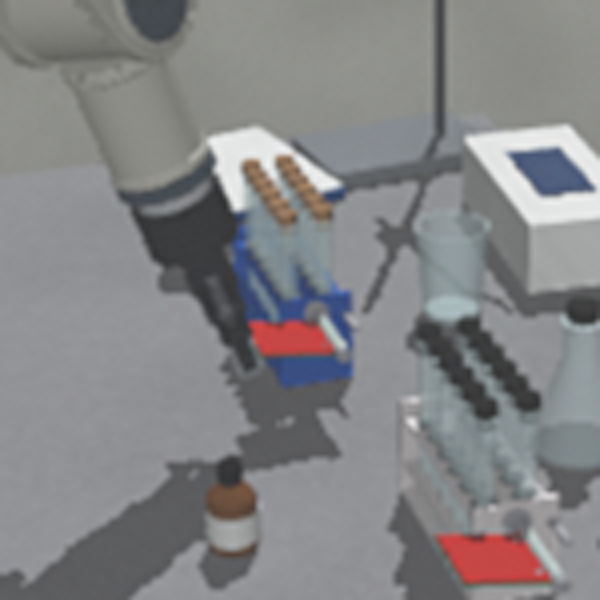

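The flag has not lifted (207 red pixels, same place): the edge is sitting on the finger's front, not on its tip. I'll use a larger tilt with the hand yawed forward and left. That comes from the flag's open -y side, avoids the wrist singularity and keeps the knuckles away from the tubes. First I'll extend the model to all six joints.

```bash
cat >> k.py <<'E'
import itertools
def fk(q,s): return Ro.from_euler('z',q[0])*Ro.from_euler('y',q[1]+q[2])*Ro.from_euler('z',s[0]*q[3])*Ro.from_euler('y',s[1]*q[4])*Ro.from_euler('z',s[2]*q[5])
best=None
for sg in itertools.product((1,-1),repeat=3):
    C=[fk(q,sg).inv()*Ro.from_euler('xyz',t) for q,p,t in D]; m=Ro.concatenate(C).mean(); e=max((m.inv()*c).magnitude() for c in C)
    if best is None or e<best[0]: best=(e,sg,m)
SG,CM=best[1:]
def ik6(P,tilt,yaw):
    G=Ro.from_euler('z',yaw)*Ro.from_euler('x',np.pi)*Ro.from_euler('y',tilt)
    w=np.array(P)-X[4]*G.apply([0,0,1]); q1=np.arctan2(w[1],w[0])
    g=least_squares(lambda v:wr(X,[q1,*v])-w,[0,2.],bounds=([-.92,.06],[2.1,2.66]))
    M=(Ro.from_euler('z',q1)*Ro.from_euler('y',g.x.sum())).inv()*G*CM.inv()
    a,b,c=M.as_euler('ZYZ'); out=[]
    for a,b,c in ((a,b,c),(a+np.pi,-b,c+np.pi)):
        if SG[1]*b>=0:
            f4=(SG[0]*a+1.3)%(2*np.pi)-1.3; f6=(SG[2]*c+np.pi)%(2*np.pi)-np.pi; out=[f4,SG[1]*b,f6]
    return np.r_[q1,g.x,out].round(2), round(np.sqrt(2*g.cost),1)
E
python3 - <<'E'
from k import *
print(best[:2])
s=r.sense(); print(s['qpos'].round(2), ik6(s['eef_pos'],.3,-.06))
for yaw in (.3,.6,.9,1.2):
  for P in ([460,90,70],[510,148,28],[568,148,115],[605,148,78]):
    for t in (.6,.8): print(yaw,P,t,*ik6(P,t,yaw))
E
```

```text
[ 0.369  0.34   2.21  -0.391  0.328  2.355] [492.6 146.7  60.1]
(0.0005163988485084199, (1, 1, 1))
[ 0.37  0.34  2.21 -0.39  0.33  2.36] (array([ 0.37,  0.34,  2.2 , -0.38,  0.34,  2.34]), np.float64(0.0))
0.3 [460, 90, 70] 0.6 [ 0.12  0.29  2.5   2.75  0.27 -1.34] 0.0
0.3 [460, 90, 70] 0.8 [ 0.08  0.44  2.62  2.9   0.72 -1.54] 0.0
0.3 [510, 148, 28] 0.6 [ 0.27  0.47  2.39  3.09  0.31 -1.55] 0.0
0.3 [510, 148, 28] 0.8 [ 0.27  0.6   2.49  3.11  0.75 -1.57] 0.0
0.3 [568, 148, 115] 0.6 [0.23 0.29 2.25 1.47 0.04 0.05] 0.0
0.3 [568, 148, 115] 0.8 [ 0.22  0.34  2.37  2.99  0.38 -1.48] 0.0
0.3 [605, 148, 78] 0.6 [ 0.21  0.41  2.19  2.44  0.08 -0.94] 0.0
0.3 [605, 148, 78] 0.8 [ 0.2   0.47  2.31  2.98  0.44 -1.49] 0.0
0.6 [460, 90, 70] 0.6 [-0.06  0.31  2.46  1.89  0.37 -0.91] 0.0
0.6 [460, 90, 70] 0.8 [-0.18  0.44  2.54  2.24  0.7  -1.4 ] 0.0
0.6 [510, 148, 28] 0.6 [ 0.11  0.47  2.36  2.28  0.35 -1.15] 0.0
0.6 [510, 148, 28] 0.8 [ 0.04  0.59  2.45  2.52  0.72 -1.49] 0.0
0.6 [568, 148, 115] 0.6 [ 0.1   0.31  2.22  1.31  0.28 -0.15] 0.0
0.6 [568, 148, 115] 0.8 [ 0.03  0.37  2.32  2.12  0.47 -
[... 479 characters left out ...]
115] 0.8 [-0.1   0.41  2.22  1.57  0.65 -0.82] 0.0
0.9 [605, 148, 78] 0.6 [-0.    0.47  2.08  1.19  0.5  -0.38] 0.0
0.9 [605, 148, 78] 0.8 [-0.09  0.53  2.15  1.64  0.64 -0.9 ] 0.0
1.2 [460, 90, 70] 0.6 [-0.22  0.4   2.26  1.07  0.69 -0.77] 0.0
1.2 [460, 90, 70] 0.8 [-0.35  0.5   2.28  1.26  0.85 -1.08] 0.0
1.2 [510, 148, 28] 0.6 [-0.07  0.53  2.18  1.23  0.61 -0.8 ] 0.0
1.2 [510, 148, 28] 0.8 [-0.18  0.62  2.21  1.45  0.79 -1.13] 0.0
1.2 [568, 148, 115] 0.6 [-0.06  0.41  2.04  0.94  0.73 -0.42] 0.0
1.2 [568, 148, 115] 0.8 [-0.16  0.48  2.08  1.22  0.84 -0.76] 0.0
1.2 [605, 148, 78] 0.6 [-0.05  0.52  1.97  0.97  0.71 -0.46] 0.0
1.2 [605, 148, 78] 0.8 [-0.15  0.58  2.01  1.25  0.83 -0.8 ] 0.0
```

```bash
python3 - <<'E'
from k import *
goal([450,140,60],.3,-.06)
goal([430,100,150],.1,.2)
E
```

```text
[ 0.369  0.34   2.21  -0.391  0.328  2.355] [492.6 146.7  60.1]
dp [-40.1   9.3 -12.8] n 1.0 ang [-0.005 -0.011 -0.002] n 0.1 tool z [ 0.29 -0.02 -0.96]
dp [ -29.2   50.  -104. ] n 2.9 ang [ 0.048 -0.21  -0.257] n 2.7 tool z [ 0.1   0.02 -1.  ]
```

```bash
python3 -m creep '[{"dp":[-20,4,-6],"angular":[0,0,0],"fingers":0},{"dp":[-40,9,-13],"angular":[0,0,0],"fingers":0},{"dp":[-38,25,-45],"angular":[0.02,-0.1,-0.1],"fingers":0},{"dp":[-32,40,-80],"angular":[0.035,-0.2,-0.2],"fingers":0},{"dp":[-29,50,-104],"angular":[0.05,-0.21,-0.26],"fingers":0}]'
python3 - <<'E'
from k import *
goal([420,60,150],.15,.6)
goal([420,60,150],.4,.9)
E
```

```text
clock: 5.53
eef_pos: [438.3, 109.9, 111.7]
tcp_rot: [3.116, -0.187, 0.074]
contact_force: [0.9, -0.3, -0.3]
opening: -0.002
[ 0.292  0.179  2.223 -0.122  0.566  1.888] [438.3 109.9 111.7]
dp [-14.5  49.4 -40.4] n 1.6 ang [ 0.113 -0.029 -0.519] n 4.3 tool z [ 0.12  0.08 -0.99]
dp [-14.5  49.4 -40.4] n 1.6 ang [ 0.263  0.211 -0.79 ] n 6.9 tool z [ 0.24  0.31 -0.92]
```

```bash
python3 -m creep '[{"dp":[-5,12,-12],"angular":[0.02,-0.005,-0.1],"fingers":0},{"dp":[-10,25,-25],"angular":[0.04,-0.01,-0.2],"fingers":0},{"dp":[-14,37,-35],"angular":[0.07,-0.02,-0.31],"fingers":0},{"dp":[-14,49,-40],"angular":[0.09,-0.02,-0.42],"fingers":0},{"dp":[-14,49,-40],"angular":[0.11,-0.03,-0.52],"fingers":0}]'
python3 - <<'E'
from k import *
goal([430,50,150],.55,.9)
E
```

```text
clock: 5.95
eef_pos: [421.6, 59.3, 151.0]
tcp_rot: [3.134, -0.155, 0.592]
contact_force: [-0.0, 0.5, 0.1]
opening: 0.0
[0.081 0.08  2.213 0.106 0.712 0.985] [421.6  59.3 151. ]
dp [ 1.6 12.4  1.3] n 0.3 ang [ 0.114  0.393 -0.29 ] n 4.0 tool z [ 0.32  0.41 -0.85]
```

```bash
python3 -m creep '[{"dp":[0,3,0],"angular":[0.03,0.1,-0.07],"fingers":0},{"dp":[0,6,0],"angular":[0.06,0.2,-0.15],"fingers":0},{"dp":[1,9,1],"angular":[0.09,0.3,-0.22],"fingers":0},{"dp":[1,12,1],"angular":[0.114,0.39,-0.29],"fingers":0},{"dp":[1,12,1],"angular":[0.114,0.39,-0.29],"fingers":0}]'
python3 - <<'E'
from k import *
goal([450,80,60],.8,.9)
E
```

```text
clock: 6.37
eef_pos: [427.1, 52.9, 148.4]
tcp_rot: [-3.113, -0.433, 0.803]
contact_force: [-0.8, 0.8, -0.4]
opening: -0.001
[-0.174  0.078  2.312  0.663  0.632  0.069] [427.1  52.9 148.4]
dp [-5.   0.3 95.1] n 2.3 ang [ 0.028  0.366 -0.085] n 3.0 tool z [ 0.45  0.56 -0.7 ]
```

```bash
python3 - <<'E'
from k import *
im=cv2.imread('pics/top0.png')
m,cs=blobs(im[220:245,300:330],(5,100,30),(20,255,160),5)
for c in cs: print(plane('top',[c[:,0].mean(0)+[300,220]],60))
goal([450,110,120],.8,.9)
goal([472,118,50],.8,.9)
E
```

```text
[-0.174  0.078  2.312  0.663  0.632  0.069] [427.1  52.9 148.4]
[[437.15452093  -7.74102653  60.        ]]
dp [ 39.8 -21.8  50.3] n 1.6 ang [ 0.028  0.366 -0.085] n 3.0 tool z [ 0.45  0.56 -0.7 ]
dp [ 29.5  -9.5 122.3] n 3.0 ang [ 0.028  0.366 -0.085] n 3.0 tool z [ 0.45  0.56 -0.7 ]
```

```bash
python3 -m creep '[{"dp":[15,-8,15],"angular":[0.01,0.12,-0.03],"fingers":0},{"dp":[30,-16,32],"angular":[0.02,0.24,-0.06],"fingers":0},{"dp":[40,-22,50],"angular":[0.028,0.366,-0.085],"fingers":0},{"dp":[40,-22,50],"angular":[0.028,0.366,-0.085],"fingers":0}]'
python3 - <<'E'
from k import *
goal([470,115,45],.8,.9)
goal([482,118,24],.8,.9)
E
```

```text
clock: 6.7
eef_pos: [443.9, 107.1, 124.5]
tcp_rot: [-3.103, -0.684, 0.864]
contact_force: [-0.2, 0.9, 0.2]
opening: -0.002
[-0.213  0.224  2.399  1.309  0.637 -0.664] [443.9 107.1 124.5]
dp [-32.5  17.7  75.4] n 2.0 ang [-0.015  0.115 -0.029] n 1.0 tool z [ 0.45  0.56 -0.7 ]
dp [-37.9  25.8  97.8] n 2.6 ang [-0.015  0.115 -0.029] n 1.0 tool z [ 0.45  0.56 -0.7 ]
```

```bash
python3 -m creep '[{"dp":[-10,6,25],"angular":[-0.005,0.05,-0.01],"fingers":0},{"dp":[-22,12,50],"angular":[-0.01,0.1,-0.02],"fingers":0},{"dp":[-32,18,75],"angular":[-0.015,0.115,-0.03],"fingers":0},{"dp":[-32,18,75],"angular":[-0.015,0.115,-0.03],"fingers":0}]'
python3 - <<'E'
from k import *
goal([478,118,24],.8,.9)
goal([508,148,24],.8,.9)
E
```

```text
clock: 7.03
eef_pos: [469.8, 113.9, 43.6]
tcp_rot: [3.141, -0.797, 0.9]
contact_force: [-0.7, 0.0, 0.6]
opening: 0.002
[-0.246  0.545  2.414  1.816  0.737 -1.322] [469.8 113.9  43.6]
dp [-8.2  3.9 19.7] n 0.5 ang [0.    0.003 0.   ] n 0.0 tool z [ 0.45  0.56 -0.7 ]
dp [21.2  8.8 49.8] n 1.3 ang [0.    0.003 0.   ] n 0.0 tool z [ 0.45  0.56 -0.7 ]
```

```bash
python3 -m creep '[{"dp":[-8,4,20],"angular":[0,0,0],"fingers":0},{"dp":[-8,4,20],"angular":[0,0,0],"fingers":0},{"dp":[0,5,28],"angular":[0,0,0],"fingers":0},{"dp":[7,6,35],"angular":[0,0,0],"fingers":0},{"dp":[14,7,42],"angular":[0,0,0],"fingers":0}]'
python3 - <<'E'
from k import *
goal([508,148,24],.8,.9)
E
```

```text
clock: 7.45
eef_pos: [500.3, 141.8, 27.2]
tcp_rot: [-3.142, -0.798, 0.901]
contact_force: [0.5, -0.1, -0.3]
opening: -0.0
[-0.149  0.599  2.362  1.918  0.721 -1.332] [500.3 141.8  27.2]
dp [4.4 2.2 9.2] n 0.2 ang [-0.001  0.002  0.001] n 0.0 tool z [ 0.45  0.56 -0.7 ]
```

```bash
python3 -m creep '[{"dp":[4,2,8],"angular":[0,0,0],"fingers":0},{"dp":[4,2,8],"angular":[0,0,0],"fingers":0}]'
python3 - <<'E'
from k import *
for n in('side','top'):
    im=optics.grab_frame(n)
    if n=='top': feats(im)
    x=(180,150,150,130) if n=='top' else (220,90,150,150)
    cv2.imwrite(f'pics/{n}5c.png',cv2.resize(im[x[1]:x[1]+x[3],x[0]:x[0]+x[2]],(0,0),fx=4,fy=4,interpolation=cv2.INTER_CUBIC))
P=r.sense()['eef_pos']
for dz in (20,40,60): goal(P+[0,0,dz],.8,.9)
E
```

```text
clock: 7.62
eef_pos: [508.4, 147.8, 24.6]
tcp_rot: [3.139, -0.799, 0.905]
contact_force: [-0.2, -0.8, -0.3]
opening: -0.001
[-0.129  0.608  2.347  1.934  0.717 -1.33 ] [508.4 147.8  24.6]
red (199, array([530.5, 164.3]), 'yaw', np.float64(0.029))
blue (28, array([576.9, 290.1]), 'yaw', np.float64(0.114))
dp [ 14.3   0.  -14. ] n 0.5 ang [-0.001  0.002  0.002] n 0.0 tool z [ 0.45  0.56 -0.7 ]
dp [ 28.6   0.  -27.9] n 1.0 ang [-0.001  0.002  0.002] n 0.0 tool z [ 0.45  0.56 -0.7 ]
dp [ 43.    0.  -41.9] n 1.4 ang [-0.001  0.002  0.002] n 0.0 tool z [ 0.45  0.56 -0.7 ]
```

View pics/side5c.png

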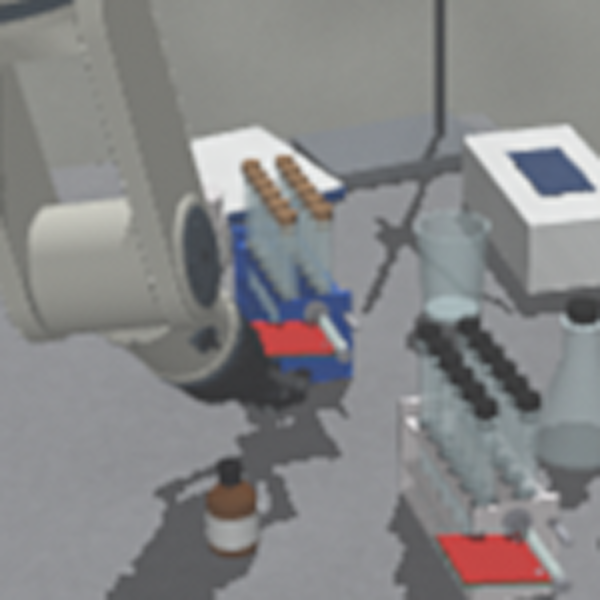

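View pics/top5c.png

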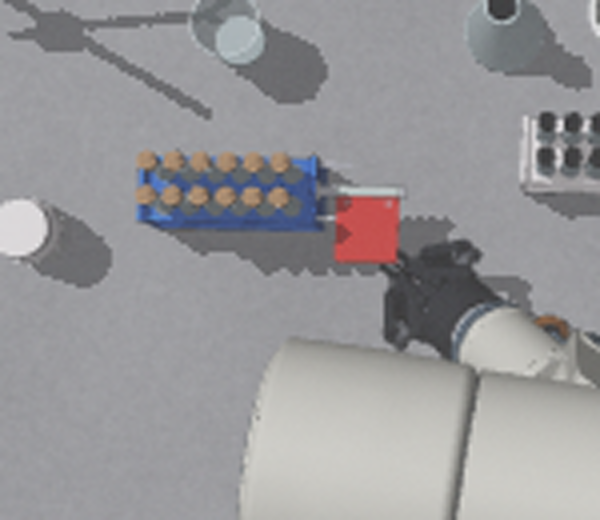

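The tip at (508,148,25) is now under the flag's near right corner, and the flag is where it was. Lifting gently.

```bash
python3 -m creep '[{"dp":[5,0,-5],"angular":[0,0,0],"fingers":0},{"dp":[10,0,-10],"angular":[0,0,0],"fingers":0},{"dp":[14,0,-14],"angular":[0,0,0],"fingers":0},{"dp":[18,0,-18],"angular":[0,0,0],"fingers":0},{"dp":[21,0,-21],"angular":[0,0,0],"fingers":0}]'
python3 - <<'E'
from k import *
for n in('side','top'):
    im=optics.grab_frame(n)
    if n=='top': feats(im)
    x=(180,150,150,130) if n=='top' else (220,90,150,150)
    cv2.imwrite(f'pics/{n}6c.png',cv2.resize(im[x[1]:x[1]+x[3],x[0]:x[0]+x[2]],(0,0),fx=4,fy=4,interpolation=cv2.INTER_CUBIC))
for P in ([512,147,60],[519,147,71],[525,147,79],[533,147,88],[544,147,100]): goal(P,.8,.9)
E
```

```text
clock: 8.13
eef_pos: [506.3, 146.2, 54.0]
tcp_rot: [-3.141, -0.797, 0.901]
contact_force: [-0.7, 0.7, -1.4]
opening: -0.0
[-0.133  0.524  2.353  1.841  0.692 -1.211] [506.3 146.2  54. ]
red (199, array([530.2, 164.6]), 'yaw', np.float64(0.029))
blue (30, array([574.6, 296.2]), 'yaw', np.float64(0.076))
dp [ 6.9  3.7 -1.3] n 0.2 ang [-0.     0.002  0.001] n 0.0 tool z [ 0.45  0.56 -0.7 ]
dp [17.8  9.2 -5.9] n 0.5 ang [-0.     0.002  0.001] n 0.0 tool z [ 0.45  0.56 -0.7 ]
dp [26.2 14.  -8.8] n 0.7 ang [-0.     0.002  0.001] n 0.0 tool z [ 0.45  0.56 -0.7 ]
dp [ 36.1  20.2 -11.5] n 1.0 ang [-0.     0.002  0.001] n 0.0 tool z [ 0.45  0.56 -0.7 ]
dp [ 49.4  28.9 -15. ] n 1.4 ang [-0.     0.002  0.001] n 0.0 tool z [ 0.45  0.56 -0.7 ]
```

View pics/side6c.png

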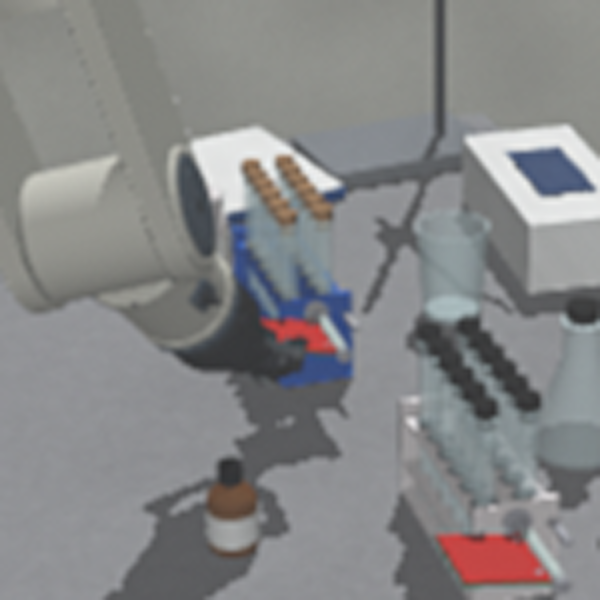

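View pics/top6c.png

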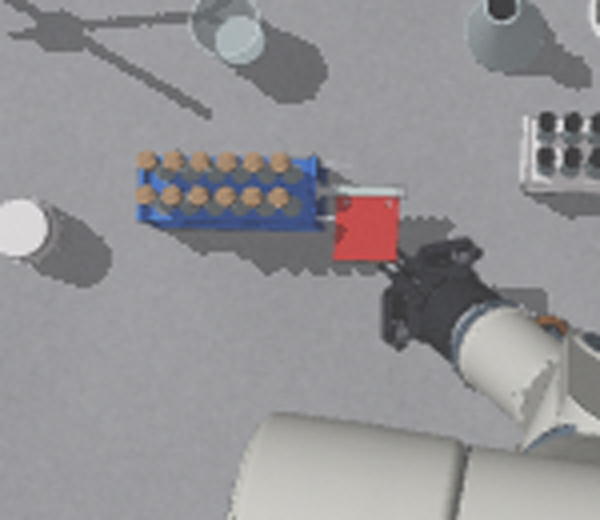

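```bash
python3 -m creep '[{"dp":[4,0,-4],"angular":[0,0,0],"fingers":0},{"dp":[8,1,-7],"angular":[0,0,0],"fingers":0},{"dp":[12,2,-10],"angular":[0,0,0],"fingers":0},{"dp":[15,2,-12],"angular":[0,0,0],"fingers":0}]'
python3 - <<'E'
from k import *
for n in('side','top'):
    im=optics.grab_frame(n)
    if n=='top': feats(im)
    x=(180,150,150,130) if n=='top' else (240,130,100,80)
    f=4 if n=='top' else 7
    cv2.imwrite(f'pics/{n}7c.png',cv2.resize(im[x[1]:x[1]+x[3],x[0]:x[0]+x[2]],(0,0),fx=f,fy=f,interpolation=cv2.INTER_CUBIC))
for P in ([512,147,80],[519,147,86],[525,147,91],[533,147,97],[544,147,105]): goal(P,.8,.9)
E
```

```text
clock: 8.57
eef_pos: [509.6, 146.6, 73.1]
tcp_rot: [3.142, -0.798, 0.901]
contact_force: [-0.6, -1.5, 0.0]
opening: -0.002
[-0.131  0.473  2.346  1.774  0.678 -1.121] [509.6 146.6  73.1]
red (199, array([536. , 166.3]), 'yaw', np.float64(0.02))
blue (28, array([574.4, 297. ]), 'yaw', np.float64(0.076))
dp [ 6.   1.6 -3.5] n 0.2 ang [-0.     0.002  0.001] n 0.0 tool z [ 0.45  0.56 -0.7 ]
dp [13.3  7.1 -4.6] n 0.4 ang [-0.     0.002  0.001] n 0.0 tool z [ 0.45  0.56 -0.7 ]
dp [19.5 11.8 -5.4] n 0.6 ang [-0.     0.002  0.001] n 0.0 tool z [ 0.45  0.56 -0.7 ]
dp [27.3 18.1 -6. ] n 0.8 ang [-0.     0.002  0.001] n 0.0 tool z [ 0.45  0.56 -0.7 ]
dp [37.8 26.7 -6.7] n 1.1 ang [-0.     0.002  0.001] n 0.0 tool z [ 0.45  0.56 -0.7 ]
```

View pics/side7c.png

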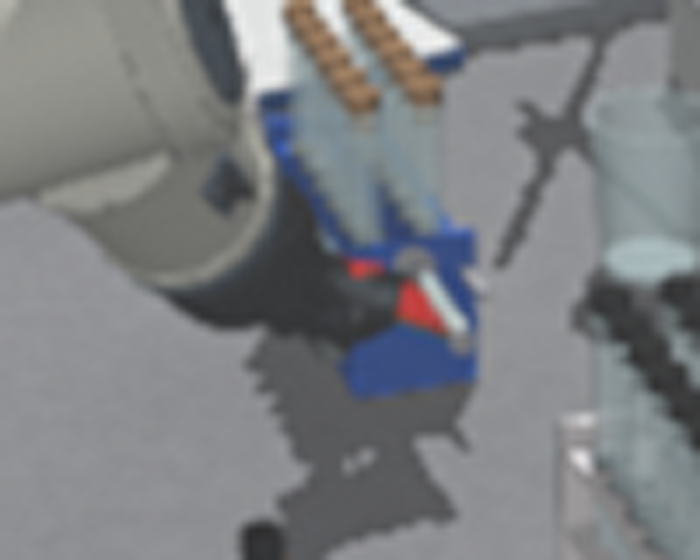

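View pics/top7c.png

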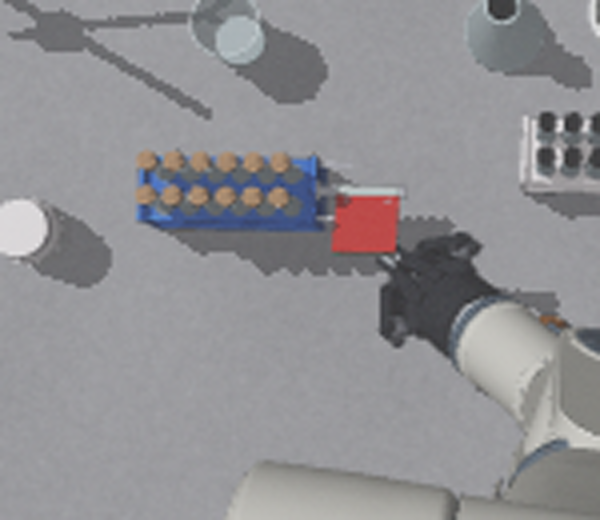

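The flag is rising: its near edge moved from row 262 to 252 in the top crop, and the rack is still. Continuing along the arc.

```bash
python3 -m creep '[{"dp":[7,1,-6],"angular":[0,0,0],"fingers":0},{"dp":[12,4,-9],"angular":[0,0,0],"fingers":0},{"dp":[18,8,-12],"angular":[0,0,0],"fingers":0},{"dp":[24,12,-13],"angular":[0,0,0],"fingers":0},{"dp":[30,16,-14],"angular":[0,0,0],"fingers":0}]'
python3 - <<'E'
from k import *
for n in('side','top'):
    im=optics.grab_frame(n)
    if n=='top': feats(im)
    x=(180,150,150,130) if n=='top' else (240,130,100,80)
    f=4 if n=='top' else 7
    cv2.imwrite(f'pics/{n}8c.png',cv2.resize(im[x[1]:x[1]+x[3],x[0]:x[0]+x[2]],(0,0),fx=f,fy=f,interpolation=cv2.INTER_CUBIC))
for P in ([533,147,103],[540,147,106],[547,147,108],[554,147,110]): goal(P,.8,.9)
E
```

```text
clock: 9.08
eef_pos: [528.4, 145.4, 103.9]
tcp_rot: [-3.141, -0.797, 0.901]
contact_force: [-0.4, -0.4, 0.0]
opening: 0.001
[-0.128  0.405  2.301  1.634  0.662 -0.941] [528.4 145.4 103.9]
red (87, array([553.7, 168.6]), 'yaw', np.float64(0.02))
blue (30, array([576.8, 285.4]), 'yaw', np.float64(0.114))
dp [1.3 1.8 3.5] n 0.1 ang [-0.     0.001  0.002] n 0.0 tool z [ 0.45  0.56 -0.7 ]
dp [6.5 7.3 4.5] n 0.3 ang [-0.     0.001  0.002] n 0.0 tool z [ 0.45  0.56 -0.7 ]
dp [10.9 12.8  6.3] n 0.4 ang [-0.     0.001  0.002] n 0.0 tool z [ 0.45  0.56 -0.7 ]
dp [15.4 18.3  8. ] n 0.6 ang [-0.     0.001  0.002] n 0.0 tool z [ 0.45  0.56 -0.7 ]
```

View pics/side8c.png

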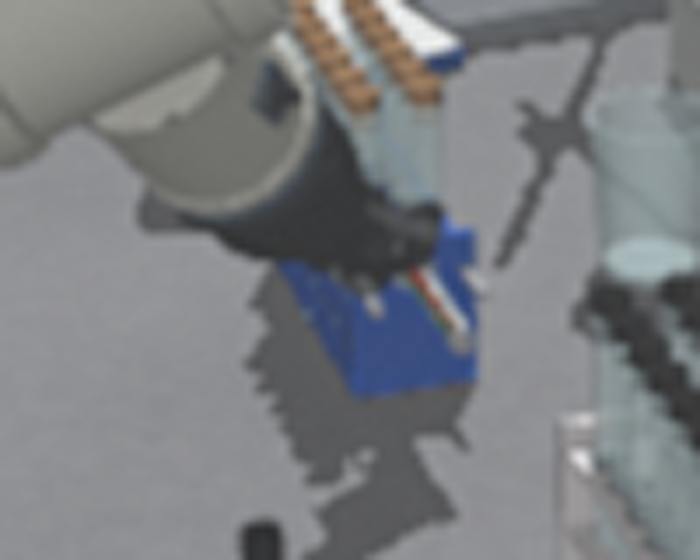

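View pics/top8c.png

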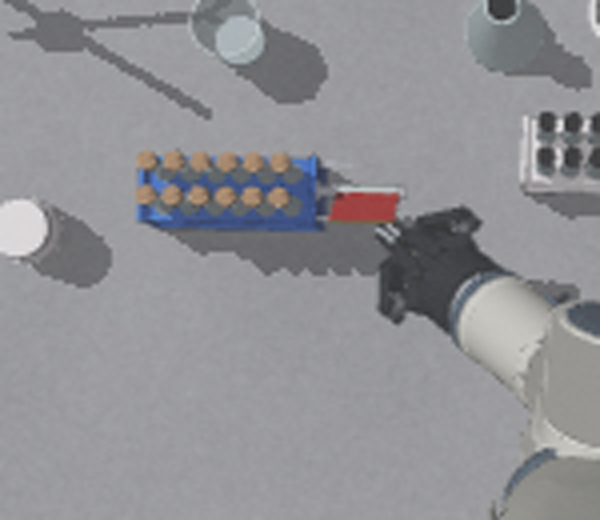

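```bash
python3 -m creep '[{"dp":[4,4,4],"angular":[0,0,0],"fingers":0},{"dp":[8,9,5],"angular":[0,0,0],"fingers":0},{"dp":[12,14,7],"angular":[0,0,0],"fingers":0},{"dp":[16,19,9],"angular":[0,0,0],"fingers":0},{"dp":[20,24,11],"angular":[0,0,0],"fingers":0}]'
python3 - <<'E'
from k import *
for n in('side','top'):
    im=optics.grab_frame(n)
    if n=='top': feats(im)
    x=(180,150,150,130) if n=='top' else (240,130,100,80)
    f=4 if n=='top' else 7
    cv2.imwrite(f'pics/{n}9c.png',cv2.resize(im[x[1]:x[1]+x[3],x[0]:x[0]+x[2]],(0,0),fx=f,fy=f,interpolation=cv2.INTER_CUBIC))
for P in ([568,145,109],[575,145,107],[582,145,105],[589,145,103],[596,145,101]): goal(P,.8,.9)
E
```

```text
clock: 9.6
eef_pos: [561.6, 147.6, 110.3]
tcp_rot: [-3.141, -0.797, 0.901]
contact_force: [-1.3, 0.6, -0.5]
opening: -0.001
[-0.112  0.418  2.233  1.577  0.653 -0.851] [561.6 147.6 110.3]
blue (30, array([574.8, 291.8]), 'yaw', np.float64(0.114))
green (45, array([577.7, 174.9]), 'yaw', np.float64(0.02))
dp [-0.2  5.9  2.3] n 0.2 ang [-0.     0.002  0.001] n 0.0 tool z [ 0.45  0.56 -0.7 ]
dp [ 1.4 11.4  6.8] n 0.3 ang [-0.     0.002  0.001] n 0.0 tool z [ 0.45  0.56 -0.7 ]
dp [ 3.  16.9 11.3] n 0.5 ang [-0.     0.002  0.001] n 0.0 tool z [ 0.45  0.56 -0.7 ]
dp [ 4.5 22.4 15.8] n 0.7 ang [-0.     0.002  0.001] n 0.0 tool z [ 0.45  0.56 -0.7 ]
dp [ 6.1 27.9 20.4] n 0.8 ang [-0.     0.002  0.001] n 0.0 tool z [ 0.45  0.56 -0.7 ]
```

View pics/side9c.png

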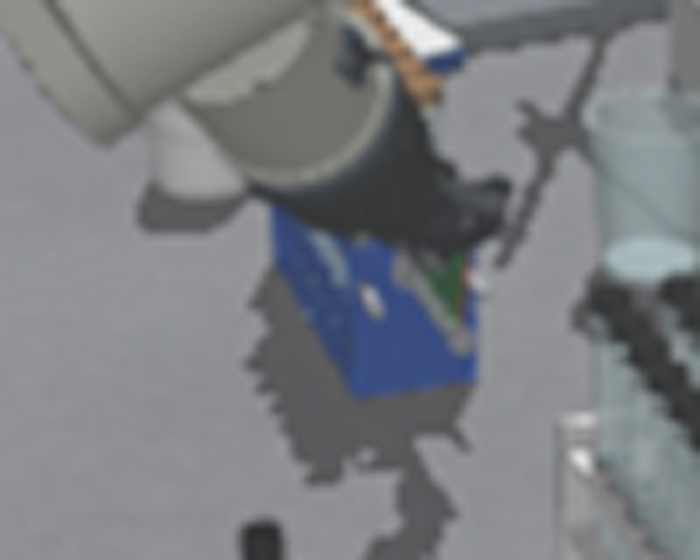

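View pics/top9c.png

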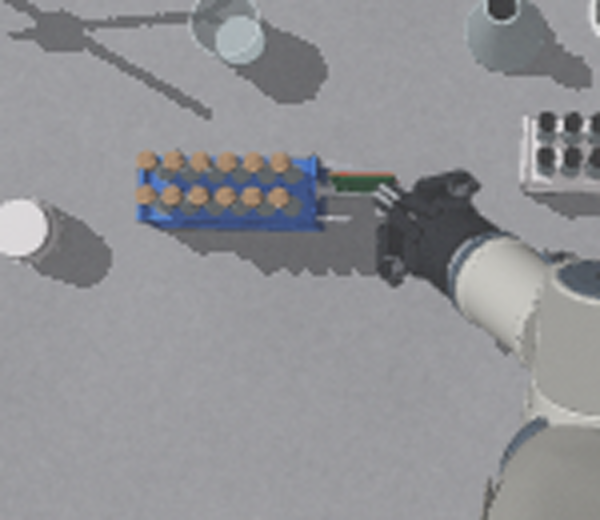

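Past upright: green now shows in the top view at crop (362,182) and the rack hasn't moved. Following it over and down.

```bash
python3 - <<'E'
from h import *
for P in ([570,149,109],[579,149,107],[588,149,105],[596,149,101],[603,149,96]): goal(P,.8,.9)
E
```

```text
dp [2.8 5.  5.5] n 0.2 ang [-0.     0.002  0.001] n 0.0 tool z [ 0.45  0.56 -0.7 ]
dp [ 5.3 12.1 10.9] n 0.4 ang [-0.     0.002  0.001] n 0.0 tool z [ 0.45  0.56 -0.7 ]
dp [ 7.7 19.1 16.3] n 0.6 ang [-0.     0.002  0.001] n 0.0 tool z [ 0.45  0.56 -0.7 ]
dp [ 8.3 25.4 22.6] n 0.8 ang [-0.     0.002  0.001] n 0.0 tool z [ 0.45  0.56 -0.7 ]
dp [ 7.8 30.9 29.2] n 1.0 ang [-0.     0.002  0.001] n 0.0 tool z [ 0.45  0.56 -0.7 ]
```

```bash
python3 -m creep '[{"dp":[3,5,5],"angular":[0,0,0],"fingers":0},{"dp":[5,12,11],"angular":[0,0,0],"fingers":0},{"dp":[8,19,16],"angular":[0,0,0],"fingers":0},{"dp":[8,25,22],"angular":[0,0,0],"fingers":0},{"dp":[8,31,29],"angular":[0,0,0],"fingers":0}]'
python3 - <<'E'
from k import *
for n in('top',):
    im=optics.grab_frame(n)
    feats(im)
    x=(180,150,150,130)
    cv2.imwrite(f'pics/{n}10c.png',cv2.resize(im[x[1]:x[1]+x[3],x[0]:x[0]+x[2]],(0,0),fx=4,fy=4,interpolation=cv2.INTER_CUBIC))
for P in ([606,149,92],[608,149,88],[609,149,84],[610,149,81]): goal(P,.8,.9)
E
```

```text
clock: 10.12
eef_pos: [602.6, 149.0, 95.5]
tcp_rot: [3.142, -0.798, 0.901]
contact_force: [-1.0, 0.4, -0.1]
opening: 0.001
[-0.099  0.486  2.152  1.574  0.647 -0.833] [602.6 149.   95.5]
blue (31, array([574.9, 288.7]), 'yaw', np.float64(0.114))
green (200, array([606.3, 172.1]), 'yaw', np.float64(0.028))
dp [-0.9  1.6  3.1] n 0.1 ang [-0.     0.002  0.001] n 0.0 tool z [ 0.45  0.56 -0.7 ]
dp [-2.9  3.2  6.8] n 0.2 ang [-0.     0.002  0.001] n 0.0 tool z [ 0.45  0.56 -0.7 ]
dp [-5.3  4.  10. ] n 0.3 ang [-0.     0.002  0.001] n 0.0 tool z [ 0.45  0.56 -0.7 ]
dp [-7.1  4.8 12.6] n 0.4 ang [-0.     0.002  0.001] n 0.0 tool z [ 0.45  0.56 -0.7 ]
```

View pics/top10c.png

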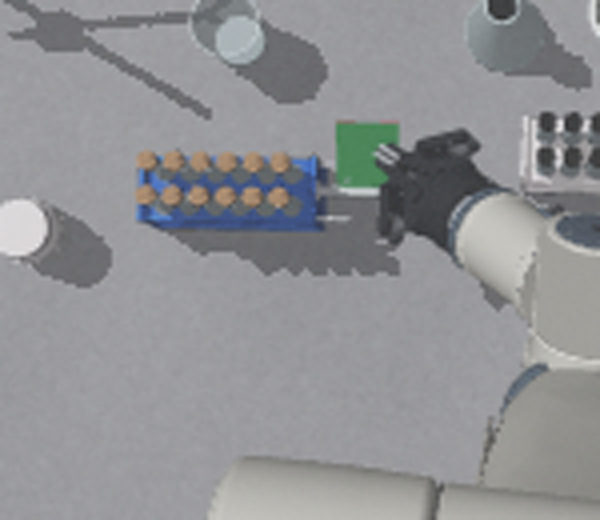

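```bash
python3 -m creep '[{"dp":[-1,2,3],"angular":[0,0,0],"fingers":0},{"dp":[-3,3,7],"angular":[0,0,0],"fingers":0},{"dp":[-5,4,10],"angular":[0,0,0],"fingers":0},{"dp":[-6,5,11],"angular":[0,0,0],"fingers":0},{"dp":[-6,5,11],"angular":[0,0,0],"fingers":0}]'
python3 - <<'E'
from k import *
for n in('side','top'):
    im=optics.grab_frame(n)
    if n=='top': feats(im)
    x=(180,150,150,130) if n=='top' else (240,130,100,80)
    f=4 if n=='top' else 7
    cv2.imwrite(f'pics/{n}11c.png',cv2.resize(im[x[1]:x[1]+x[3],x[0]:x[0]+x[2]],(0,0),fx=f,fy=f,interpolation=cv2.INTER_CUBIC))
s=r.sense();print(s['contact_force'])
E
```

```text
clock: 10.58
eef_pos: [607.5, 148.7, 83.3]
tcp_rot: [-3.14, -0.797, 0.9]
contact_force: [-0.9, 0.2, -0.0]
opening: 0.001
[-0.099  0.517  2.144  1.601  0.647 -0.866] [607.5 148.7  83.3]
blue (33, array([572.4, 289.8]), 'yaw', np.float64(0.114))
green (202, array([608.6, 170.1]), 'yaw', np.float64(0.028))
[ 0.26517784 -0.92776045  0.10519686]
```

View pics/side11c.png

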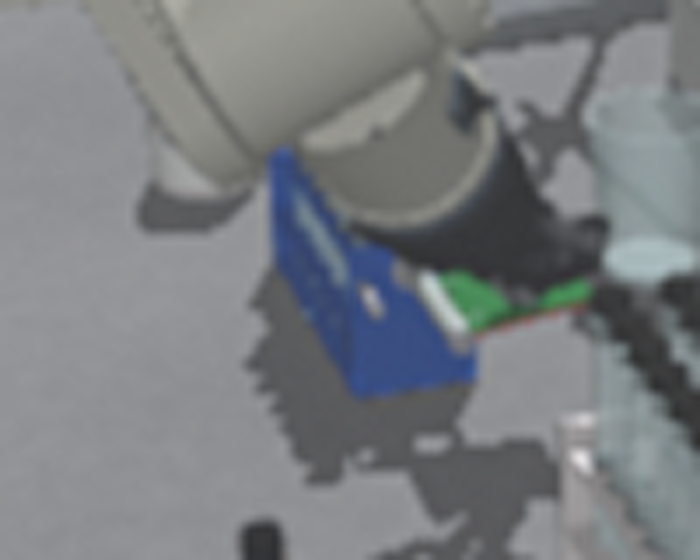

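View pics/top11c.png

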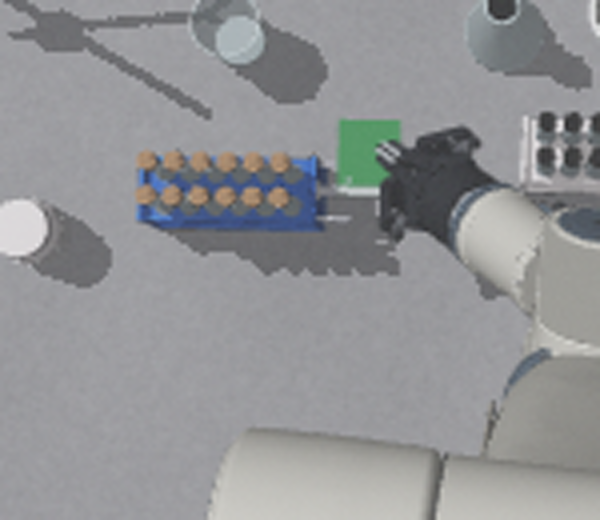

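```bash
python3 - <<'E'
from h import *
for a in (2.6,2.8,2.9,3.0,3.14):
    d=np.array([-np.cos(a),0,np.sin(a)])
    P=np.array([[568,133,70]]+ [np.array([568,133,70])+k*d for k in(12,50,70)])
    print(a,((proj('side',P)-[240,130])*7).round(0).tolist())
s=r.sense()['eef_pos']
for dz in(3,5,7): goal([608,149,s[2]-dz],.8,.9)
E
```

```text
2.6 [[454.0, 335.0], [474.0, 320.0], [538.0, 273.0], [572.0, 248.0]]
2.8 [[454.0, 335.0], [477.0, 324.0], [547.0, 288.0], [584.0, 270.0]]
2.9 [[454.0, 335.0], [477.0, 326.0], [550.0, 297.0], [588.0, 282.0]]
3.0 [[454.0, 335.0], [478.0, 328.0], [552.0, 306.0], [591.0, 294.0]]
3.14 [[454.0, 335.0], [478.0, 331.0], [553.0, 318.0], [592.0, 312.0]]
dp [-1.8  0.2  2.5] n 0.1 ang [-0.001  0.003  0.   ] n 0.0 tool z [ 0.45  0.56 -0.7 ]
dp [-3.2  0.2  3.9] n 0.1 ang [-0.001  0.003  0.   ] n 0.0 tool z [ 0.45  0.56 -0.7 ]
dp [-4.6  0.2  5.3] n 0.2 ang [-0.001  0.003  0.   ] n 0.0 tool z [ 0.45  0.56 -0.7 ]
```

The flag's edge in the side view (crop (475,333) to (590,300)) puts it at about 3.0 rad. I'll press down a few mm more.

```bash
python3 -m creep '[{"dp":[-1,0,1],"angular":[0,0,0],"fingers":0},{"dp":[-2,0,2],"angular":[0,0,0],"fingers":0},{"dp":[-2,0,3],"angular":[0,0,0],"fingers":0},{"dp":[-2,0,3],"angular":[0,0,0],"fingers":0}]'
python3 -m creep '[{"dp":[-1,0,1],"angular":[0,0,0],"fingers":0},{"dp":[-1,0,1],"angular":[0,0,0],"fingers":0}]'
python3 - <<'E'
from h import *
im=optics.grab_frame('side');x=(240,130,100,80)
cv2.imwrite('pics/side12c.png',cv2.resize(im[x[1]:x[1]+x[3],x[0]:x[0]+x[2]],(0,0),fx=7,fy=7,interpolation=cv2.INTER_CUBIC))
E
```

```text
clock: 11.02
eef_pos: [608.2, 149.3, 80.2]
tcp_rot: [-3.141, -0.797, 0.901]
contact_force: [-0.6, 0.5, 0.6]
opening: 0.002
clock: 11.18
eef_pos: [608.2, 149.4, 78.8]
tcp_rot: [-3.141, -0.797, 0.901]
contact_force: [1.0, -0.8, 0.3]
opening: 0.002
```

View pics/side12c.png

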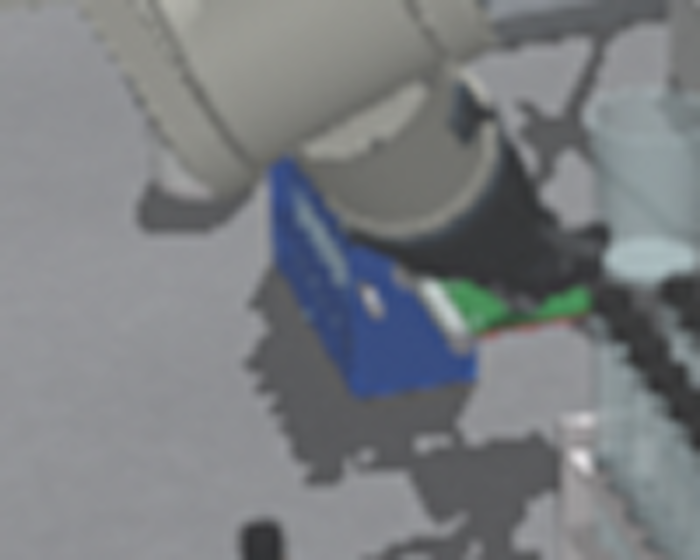

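```bash
python3 -m creep '[{"dp":[-0.7,0,0.7],"angular":[0,0,0],"fingers":0},{"dp":[-1,0,1],"angular":[0,0,0],"fingers":0},{"dp":[-1,0,1],"angular":[0,0,0],"fingers":0}]'
python3 - <<'E'
from h import *
s=r.sense()['eef_pos']
goal(s+[-5,-5,60],.8,.9)
goal(s+[-60,-50,120],.8,.9)
goal(s+[-110,-80,160],.8,.9)
E
```

```text
clock: 11.48
eef_pos: [608.4, 149.4, 77.8]
tcp_rot: [-3.141, -0.798, 0.901]
contact_force: [-1.5, -2.0, 4.0]
opening: 0.004
dp [ 38.1  -0.8 -46.9] n 1.4 ang [-0.001  0.002  0.001] n 0.0 tool z [ 0.45  0.56 -0.7 ]
dp [  32.6  -16.  -138.5] n 3.4 ang [-0.001  0.002  0.001] n 0.0 tool z [ 0.45  0.56 -0.7 ]
dp [  23.1  -36.6 -205.5] n 5.0 ang [-0.001  0.002  0.001] n 0.0 tool z [ 0.45  0.56 -0.7 ]
```

Contact with the stop: 4 N upward. Retreating straight up first, then back.

```bash
python3 -m creep '[{"dp":[10,0,-10],"angular":[0,0,0],"fingers":0},{"dp":[24,0,-26],"angular":[0,0,0],"fingers":0},{"dp":[38,0,-47],"angular":[0,0,0],"fingers":0},{"dp":[38,-5,-80],"angular":[0,0,0],"fingers":0},{"dp":[33,-16,-110],"angular":[0,0,0],"fingers":0}]'
python3 -m creep '[{"dp":[0,0,-35],"angular":[0,0,0],"fingers":0},{"dp":[0,0,-70],"angular":[0,0,0],"fingers":0},{"dp":[0,0,-105],"angular":[0,0,0],"fingers":0},{"dp":[0,0,-105],"angular":[0,0,0],"fingers":0},{"dp":[0,0,-105],"angular":[0,0,0],"fingers":0}]'
python3 - <<'E'
from h import *
for n in('side','top'):
    im=optics.grab_frame(n)
    cv2.imwrite(f'pics/{n}13.png',im)
    if n=='top': feats(im)
    x=(180,130,150,130) if n=='top' else (240,130,120,100)
    f=4 if n=='top' else 6
    cv2.imwrite(f'pics/{n}13c.png',cv2.resize(im[x[1]:x[1]+x[3],x[0]:x[0]+x[2]],(0,0),fx=f,fy=f,interpolation=cv2.INTER_CUBIC))
for a in (2.9,3.0,3.14):
    d=np.array([-np.cos(a),0,np.sin(a)])
    P=np.array([568,133,70])+np.array([[k] for k in(0,12,50,70)])*d
    print(a,((proj('side',P)-[240,130])*6).round(0).tolist())
E
```

```text
clock: 11.9
eef_pos: [562.0, 115.2, 179.6]
tcp_rot: [3.139, -0.798, 0.904]
contact_force: [-0.2, -0.6, 1.1]
opening: 0.0
clock: 12.32
eef_pos: [515.0, 55.5, 252.6]
tcp_rot: [3.137, -0.798, 0.902]
contact_force: [-0.3, 0.8, -0.2]
opening: 0.001
blue (32, array([573.1, 291. ]), 'yaw', np.float64(0.02))
green (249, array([606.9, 164.8]), 'yaw', np.float64(0.028))
2.9 [[389.0, 287.0], [409.0, 279.0], [471.0, 254.0], [504.0, 242.0]]
3.0 [[389.0, 287.0], [410.0, 281.0], [473.0, 262.0], [506.0, 252.0]]
3.14 [[389.0, 287.0], [410.0, 284.0], [474.0, 273.0], [508.0, 267.0]]
```

View pics/side13c.png

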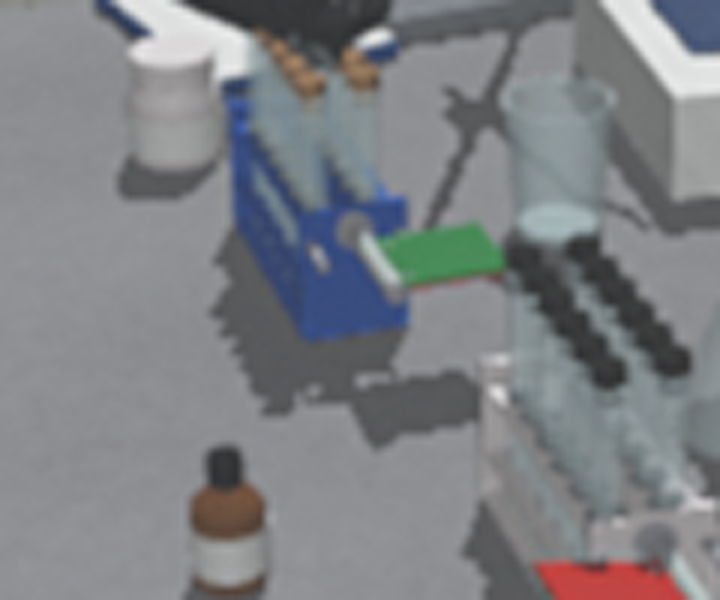

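View pics/top13.png

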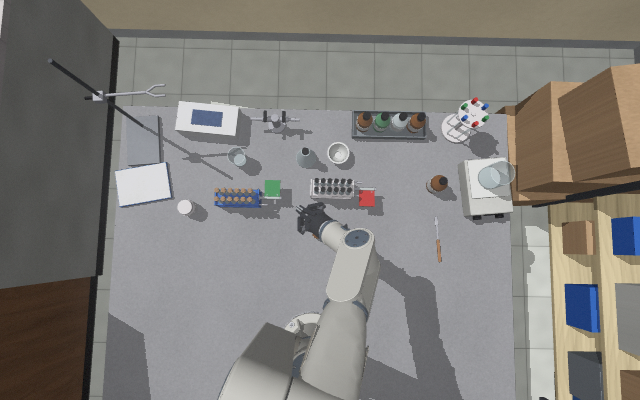

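```bash
python3 - <<'E'
from rig import r
s=r.sense();print(s['clock'],abs(s['qvel']).max(),s['contact_force']); print(r.sign_off())
E
```

```text
12.4167 0.020769053924058895 [ 0.20210755  0.70057058 -0.77373921]
the job is handed in; nothing more can be done
None
```

I flipped the blue rack's flag over its pivot with closed fingertips and handed the job in at 12.4 s. The flag lies green face up on the far side. The final side view puts it close to level: its outer far corner is at about crop row 268, and exactly level would be row 267.

- **Force:** the highest reading I saw was about 4–5 N, at the very end, when I pressed the flag against its stop. The force is only read at the end of each move, so brief peaks could have been higher.
- **Rack shifted:** my first approach, with a shallow forward tilt, overshot by about 9 mm and pushed the flag edge-on. This turned the blue rack by about 0.06–0.08 rad and moved its hinge end about 10 mm. By eye, the rack's centre moved only about 5 mm against the 30 mm limit. I didn't measure the centre, because the blue colour mask was too patchy. The rack did not move during the flip that followed, and it stands flat.
- **Failed attempts:** the first 0.8 rad forward tilt ran the wrist into its singularity, and a 0.3 rad tilt did not get under the edge. The flip worked from the flag's open side with the hand yawed 0.9 rad and tilted 0.8 rad.
- **Everything else:** in the last pictures the white rack's flag is still red and on its near side, and the vial is upright where it was. By eye, the other items look unmoved. The hand was clear, at about (515, 55, 253) mm, with no contact force.

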